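# Load the drying rack and set its depth gauge

## Robot

A 6-joint arm with a two-finger parallel gripper is mounted at the origin on the work surface. World frame = base frame: x ahead of the robot, y to its left, z up, the work surface at z = 0. Lengths are in m, angles in rad, forces in N, time in s.
With the tool pointing down it reaches from about 0.325 to 0.85 m from the base axis. Payload 4.4 kg.
Tool frame: the origin (TCP) lies on the centre line of the jaws, within the pads' length; the fingertips stand 8 mm ahead of it and the grasp point (between the pads) lies 11 mm behind it; z points along the fingers, y is the direction in which the jaws open and shut (so a half turn about z gives the same grasp; the last joint's range is limited). The gripper opens to 94 mm and grips with 3 to 60 N. Pads are 16 mm wide; open, the fingers measure 119 mm over their backs; the gripper's body (75 mm by 177 mm) begins 78 mm behind the grasp point.
Start: joints at [-1.276, 0.207, 1.542, -0, 1.393, -0.15], TCP at [0.248, -0.519, 0.213] pointing down, gripper open.
Joint ranges: [-2.73, 2.73], [-0.86, 2.22], [0.23, 2.46], [-1.11, 4.25], [0.08, 2.63], [-2.82, 2.82]. Speed limits (rad/s): [2.79, 2.79, 3.14, 3.14, 3.14, 3.14].

## Interface

Orientations are given as a 3x3 rotation matrix whose columns are the frame's x, y, z axes.
In Python, from cell import * gives the robot as it stands.
- The arm moves only by the tool carry_out, never from a script. Its arguments are lists of equal length, an entry for each row: "dp": the shift along the world's x, y, z in mm, a list of three; "turn": the turn, a rotation vector about the world's x, y, z in rad, a list of three; "grip": the closure, from 0 (fully open) to 1 (shut). A call has 1 to 10 rows; each row shifts and turns the commanded pose from where the row before left it; what a row does not reach is not made up. A row lasts 1/12 s, in which the tool goes at most 41.7 mm and 7.16 degrees, less where a joint would pass 70% of its speed; a pose out of reach is approached as far as the arm can. A call with a gripper value outside its range is refused whole. The fingers move at their own pace and stop on an object; "squeeze" is the grip in N (left out, the last holds). Time passes only in rows, so rows that do not move let the fingers close. It gives the time, the measured TCP pose, the force and the opening at its end, in the units of the state.
- sense(): the state, without advancing time (a new reading comes with each control period).
- capture(name): name is "scene" or "top" or "wrist"; returns the picture (420x560x3 uint8, blue, green, red); there is no depth.
- camera_info(name): a dict with "K" (3x3 intrinsics, pixels), "eye" and "rotation" of the camera in the world. Camera axes: x right, y up, looking along -z (the intrinsics and any distortion apply to the point x, -y, -z); pixel columns grow to the right and rows downward; lengths in m; the calibration is good to about 2 mm. A picture is of the moment at which its call begins: read the wrist's pose just before it. camera_info takes no time and is no camera call; for the wrist camera it gives the pose at the moment of the call.
- sign_off(): hands the job in, once; it reports no verdict.
Trained networks look in the newest picture that a camera, given by its name, has taken for a name from the list of things; names that differ only in an ending like _2 or _b are one class to them, and where a whole thing is asked for, a point or a joint stands for the part that bears it (a point fixed in the world has none). Each returns a list of dicts, best first, with "p" (0 to 1); they miss things now and then, are a little off and sometimes report something else, mostly with a low value. They report only what shows in the picture. A call takes as long as a camera call. They do not tell look-alikes from the thing itself.
- boxes_of(camera, label): "uv" ([column, row] in pixels, amid what is visible of it).
- trace(camera, label): "pixels" (420x560 bool, what is visible of it) and "uv" ([column, row] in pixels, amid what is visible of it).
The state is a dict: "t": time; "joints": joint angles; "qd": joint speeds; "tau": joint torques, N m; "tcp_pos": TCP position; "eef_rot": TCP orientation; "ft_force": force on the tool from outside, world axes, zero at the start; "wrist_torque": the same for the moment, N m; "finger_gap": finger opening in m.
Only numpy, scipy, OpenCV 4.12 (cv2) and the standard library are available. Lean on these libraries where they do the work, as an engineer would, in place of code of your own. Each camera call takes 0.05 s, during which the arm holds its last target.

## Task

Load the low drying rack: first open the gauge's clamp lever fully and then draw its depth probe right up, and only then slide every clay tile and the clay tray lengthwise in under the rack's board, lying flat and square, until they meet the back bar, with the open tray under the probe. When all are in, lower the probe until it touches the floor of the tray, then swing the clamp lever fully shut to lock it at that height. Leave the other things on the table and on the rack where they are.

Things in the scene. Friction and masses are not known exactly. Their poses are not given: they have to be found in the camera images.
- rack: low plywood rack fixed to the table; origin on the table at the middle of its open mouth, which faces the robot; x points inwards under the board, y left, z up. Board 135 mm deep, 370 mm wide, underside 26 mm and top 36 mm above the table. Between its side walls y -165 to +165 is open; items slide on the table itself, side by side: y -120, -40, 40, 120 fits four.
- rack_bar (a point): middle of the back bar's near face, 13 mm above the table, 115 mm in from the mouth. A 150 mm item that is home has its centre 40 mm in from the mouth and its tail 35 mm out of it.
- probe_line (a point): point on the table straight below the probe: 75 mm in from the mouth, at y = -40 mm of the rack. The probe slides in a 36 mm square guide block on the board, its top 60 mm above the table.
- probe (a joint): depth probe's slide, m, positive down: 0 = drawn right up (tip 31 mm above the table, out of the way), 0.030 the lowest. It stays where it is put (about 4 N of friction). With the tip on the floor of the tray it reads about 0.024.
- probe_knob (a point): centre of the probe's black cylindrical knob (22 mm diameter, 32 mm tall, axis vertical) on top of the probe; it moves with the probe; to be gripped from above. It is 115 mm above the table with the probe up.
- probe_tip (a point): lower end of the probe's 10 mm steel rod, 84 mm below the knob's centre.
- clamp (a joint): clamp lever beside the probe, rad: 0 = open (arm along the rack's +y), 1.2 = fully shut (arm swung towards the rack's +x, away from the mouth). It turns about a vertical axis, stays where it is left; about 2 N at the knob.
- clamp_knob (a point): middle of the upright black knob (18 mm diameter, 45 mm tall, from 62 to 107 mm above the table) at the end of the clamp lever's 60 mm arm; this point is 89 mm above the table.
- clamp_pivot (a point): point on the clamp lever's vertical axis, at the height of clamp_knob (89 mm).
- tile_a_mid (a point): flat rectangular fired-clay tile, 150 x 52 x 16 mm (0.24 kg), with three thin dark lines across its top; like the other tiles. This point is its centre, 8 mm above its underside; x along its length, z up. May be absent.
- tile_b_mid (a point): flat rectangular fired-clay tile, 150 x 52 x 16 mm (0.24 kg), with three thin dark lines across its top; like the other tiles. This point is its centre, 8 mm above its underside; x along its length, z up. May be absent.
- tile_c_mid (a point): flat rectangular fired-clay tile, 150 x 52 x 16 mm (0.24 kg), with three thin dark lines across its top; like the other tiles. This point is its centre, 8 mm above its underside; x along its length, z up. May be absent.
- tray_mid (a point): open shallow clay tray, 150 x 60 mm and 20 mm high (0.20 kg), walls 8 mm, floor 7 mm thick. This point is half-way up at its centre, 10 mm above its underside, 3 mm above its inner floor; x along its length, z up.
- figure: bystander: small turned clay figure 65 mm tall, standing on the rack's board near its right end; origin under its foot.
- bottle: bystander: water bottle 190 mm tall; origin under it.
- cup: bystander: white cup 110 mm tall; origin under it.
- roller: bystander: wooden roller 160 mm long, 40 mm thick, lying; origin under its middle.
- scraper: bystander: wooden-handled spatula lying on the table; origin under it.
- carton: bystander: small cardboard carton 70 x 130 x 60 mm; origin under it.
Things that resemble listed ones, but are neither listed nor needed, are in the scene too. Leave any turquoise look-alike of the part that bears tile_b_mid alone.

How it is judged:
By the outcome, as a careful person would: the job done as asked, in the order asked, and still so for the second after the job is handed in, with the robot touching nothing.
Of tile_a, tile_b, tile_c only 2 to 3 are there at a start; the rules pass over those that are not, and their reading is None.
At some moment in a run one of tile_a, tile_b, tile_c may be knocked a few centimetres aside while the robot is not near it.
Once in a run the grip may slacken for a moment while it holds something.
It also fails if it takes over 208 s, if anything falls off the work surface, if the arm or the gripper's body presses on something with over 40 N, if the wrist force passes 120 N, or if a joint passes its speed limit or range.

## Working session

There is one attempt and no reset: what is moved stays moved. The work goes in short steps, Python scripts to look and compute and a tool call to move; the robot and the scene stay as the last step left them, time stands still between calls to the robot, and variables do not carry over. Pictures are saved under pics/ and viewed, and the job is handed in when it is done.

Besides the shell and the picture viewer there is one more tool, called after "Emit:" by a JSON object that holds its "name" and its "arguments", one argument or row to a line. carry_out: Moves the arm, as the interface text tells. Its arguments: {"type":"object","properties":{"dp":{"type":"array","items":{"type":"array","items":{"type":"number"}}},"turn":{"type":"array","items":{"type":"array","items":{"type":"number"}}},"grip":{"type":"array","items":{"type":"number"}},"squeeze":{"type":"number"}},"required":["dp","turn","grip"]}

```bash
ls; mkdir -p pics
python3 - <<'E'
from cell import *
import cv2, numpy as np
s=sense(); print(s)
for n in ["scene","top","wrist"]:
    im=capture(n); cv2.imwrite(f"pics/{n}0.png",im); ci=camera_info(n); print(n,ci)
E
```

```text
pics
{'t': 0.0, 'joints': array([-1.27552206e+00,  2.07402750e-01,  1.54292515e+00,  5.24128031e-06,
        1.39348946e+00, -1.50523365e-01]), 'qd': array([-0.00346903,  0.00019514,  0.00064485, -0.00082811, -0.00159253,
       -0.00045886]), 'tau': array([-5.55130118e-04, -3.70876586e+01, -2.81418979e+01,  6.97878515e-02,
        3.60289821e-02, -1.77143952e-04]), 'tcp_pos': array([ 0.24767813, -0.51806294,  0.21231424]), 'eef_rot': array([[ 9.02267543e-01,  4.31176146e-01, -6.42460117e-04],
       [ 4.31176492e-01, -9.02265092e-01,  2.12993219e-03],
       [ 3.38706617e-04, -2.19878238e-03, -9.99997525e-01]]), 'ft_force': array([-0.04583939, -0.20094994,  0.10833117]), 'wrist_torque': array([ 0.0156977 , -0.00984418,  0.0247852 ]), 'finger_gap': 0.09373949475318143}
scene {'K': array([[414.4423685 ,   0.        , 284.30751952],
       [  0.        , 414.4423685 , 207.32129608],
       [  0.        ,   0.        ,   1.        ]]), 'eye': array([1.04747277, 0.28632199, 0.99812424]), 'rotation': array([[-4.96677223e-01, -7.12157577e-01,  4.96128333e-01],
       [ 8.67934958e-01, -4.08061727e-01,  2.83151082e-01],
       [ 8.02795821e-04,  5.71241817e-01,  8.20781422e-01]])}
top {'K': array([[413.3004442 ,   0.        , 291.25030623],
       [  0.        , 413.3004442 , 208.29902225],
       [  0.        ,   0.        ,   1.        ]]), 'eye': array([ 0.37205501, -0.01745331,  1.24546241]), 'rotation': array([[ 0.02807694,  0.99278498, -0.11657472],
       [-0.99953215,  0.02646804, -0.0153269 ],
       [-0.01213081,  0.11695052,  0.99306365]])}
wrist {'K': array([[292.3396356 ,   0.        , 280.29595771],
       [  0.        , 292.3396356 , 211.19843944],
       [  0.        ,   0.        ,   1.        ]]), 'eye': array([ 0.30856185, -0.49003165,  0.38331022]), 'rotation': array([[ 0.43101712,  0.87710558,  0.21191988],
       [-0.9023409 ,  0.41955045,  0.09878422],
       [-0.00226689, -0.23380167,  0.97228167]])}
```

View pics/scene0.png

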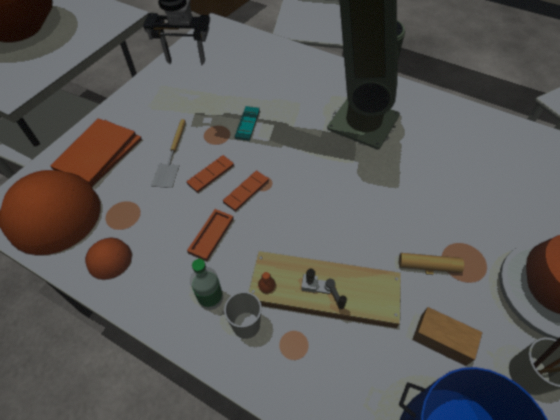

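View pics/top0.png

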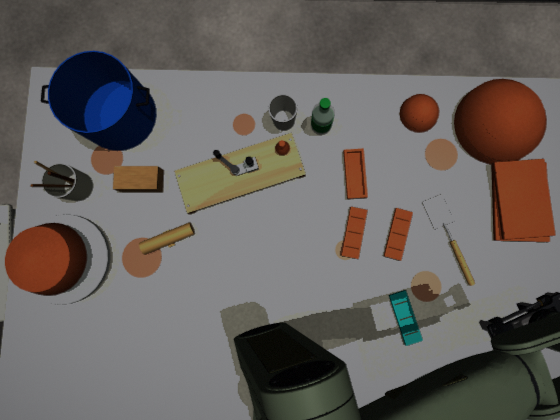

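View pics/wrist0.png

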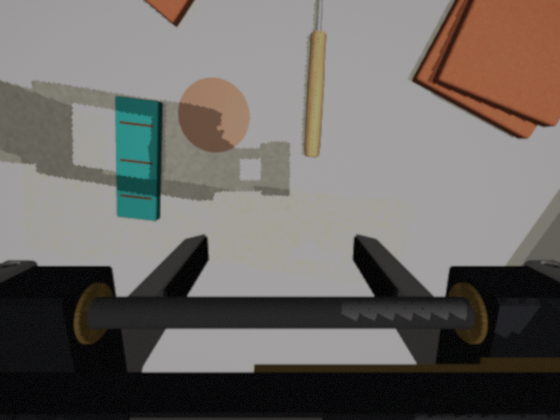

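```bash
cat > h.py <<'E'
from cell import *
import cv2, numpy as np
def ray(ci,uv):
    K=ci['K']; u,v=uv
    d=np.array([(u-K[0,2])/K[0,0],-(v-K[1,2])/K[1,1],-1.0])
    return np.array(ci['eye']),ci['rotation']@d
def pt(ci,uv,z):
    e,d=ray(ci,uv); return e+d*(z-e[2])/d[2]
def proj(ci,P):
    p=np.array(ci['rotation']).T@(np.array(P)-ci['eye']); K=ci['K']
    return np.array([K[0,2]+K[0,0]*p[0]/-p[2],K[1,2]+K[1,1]*-p[1]/-p[2]])
def tri(c1,u1,c2,u2):
    e1,d1=ray(c1,u1);e2,d2=ray(c2,u2)
    A=np.stack([d1,-d2],1);s=np.linalg.lstsq(A,e2-e1,rcond=None)[0]
    a=e1+s[0]*d1;b=e2+s[1]*d2
    return (a+b)/2,np.linalg.norm(a-b)
E
python3 - <<'E'
from h import *
im={}
for n in ["top","scene"]:
    im[n]=capture(n); ci=camera_info(n)
    for l,z in [("rack",.036),("probe_knob",.115),("clamp_knob",.089),("clamp_pivot",.089),("tile_a_mid",.016),("tray_mid",.02),("figure",.036),("probe_tip",0.03),("probe_line",0),("rack_bar",.013)]:
        r=boxes_of(n,l)
        for d in r[:5]:
            print(n,l,round(d['p'],2),np.round(d['uv'],1),np.round(pt(ci,d['uv'],z),3))
for n,(x,y,w,h) in {"top":(160,110,260,180),"scene":(140,140,270,190)}.items():
    c=im[n][y:y+h,x:x+w]; c=cv2.resize(c,None,fx=3,fy=3,interpolation=cv2.INTER_CUBIC); c=np.clip(c*1.6,0,255).astype(np.uint8)
    cv2.imwrite(f"pics/{n}_crop.png",c[:600,:800])
E
```

```text
top rack 0.77 [239.1 173.5] [0.614 0.16  0.036]
top probe_knob 0.52 [250.8 162.4] [0.631 0.117 0.115]
top clamp_knob 0.66 [226.2 160. ] [0.642 0.19  0.089]
top clamp_pivot 0.46 [225.5 161.5] [0.638 0.192 0.089]
top tile_a_mid 0.79 [353.  233.8] [ 0.445 -0.184  0.016]
top tile_a_mid 0.47 [280.  148.7] [0.698 0.041 0.016]
top tray_mid 0.86 [355.2 175.1] [ 0.622 -0.188  0.02 ]
top figure 0.73 [280.8 148.9] [0.692 0.038 0.036]
top figure 0.42 [227.3 163.4] [0.644 0.196 0.036]
top probe_tip 0.44 [246.3 159.4] [0.659 0.141 0.03 ]
top probe_line 0.77 [237.6 175.3] [0.616 0.169 0.   ]
top rack_bar 0.56 [236.3 173.4] [0.619 0.171 0.013]
scene rack 0.93 [331.8 288.1] [0.62  0.179 0.036]
scene rack 0.18 [332.8 294.5] [0.634 0.188 0.036]
scene probe_knob 0.59 [310.5 276. ] [0.652 0.131 0.115]
scene clamp_knob 0.71 [337.2 295.7] [0.654 0.204 0.089]
scene clamp_pivot 0.82 [335.4 293.4] [0.651 0.198 0.089]
scene tile_a_mid 0.77 [244.4 187.2] [ 0.45  -0.192  0.016]
scene tray_mid 0.96 [208.  236.2] [ 0.644 -0.185  0.02 ]
scene figure 0.51 [266.8 285.8] [0.695 0.035 0.036]
scene probe_tip 0.58 [310.7 277.1] [0.617 0.118 0.03 ]
scene probe_line 0.93 [330.5 289. ] [0.608 0.173 0.   ]
scene probe_line 0.58 [210.7 173.4] [ 0.446 -0.321  0.   ]
scene rack_bar 0.88 [331.8 289. ] [0.612 0.177 0.013]
```

View pics/top_crop.png

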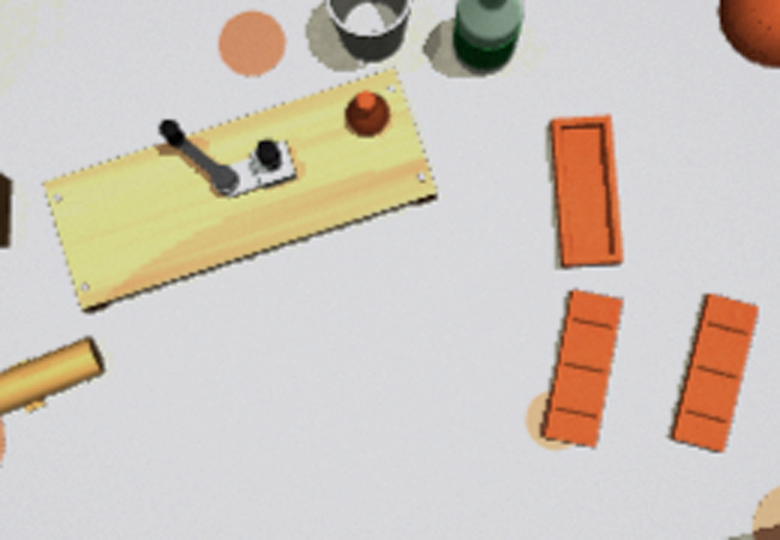

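View pics/scene_crop.png

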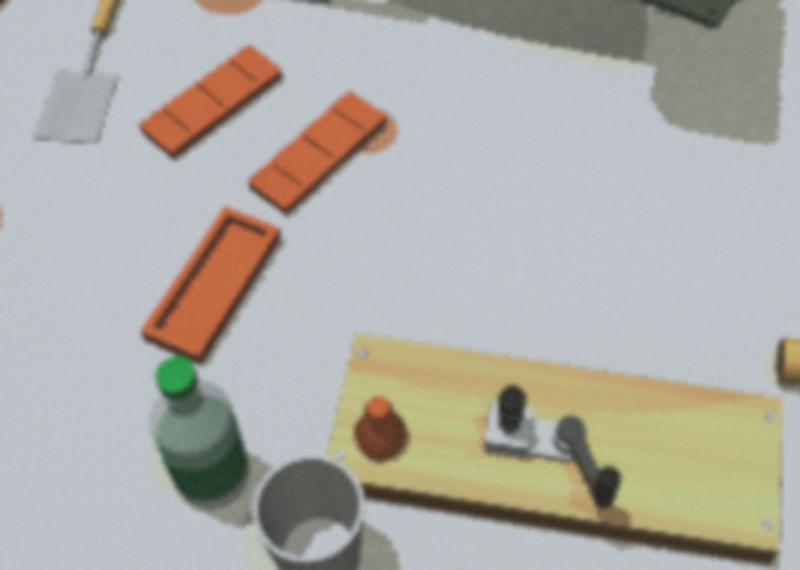

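```bash
cat >> h.py <<'E'
from scipy.optimize import least_squares
def orange(im):
    hsv=cv2.cvtColor(cv2.GaussianBlur(im,(3,3),0),cv2.COLOR_BGR2HSV)
    return cv2.inRange(hsv,(0,150,60),(14,255,255))
def yellow(im):
    hsv=cv2.cvtColor(cv2.GaussianBlur(im,(3,3),0),cv2.COLOR_BGR2HSV)
    return cv2.inRange(hsv,(15,60,90),(35,255,255))
def contours(mask,uv=None,amin=100):
    cs,_=cv2.findContours(mask,cv2.RETR_EXTERNAL,cv2.CHAIN_APPROX_NONE)
    cs=[c for c in cs if cv2.contourArea(c)>amin]
    if uv is None: return cs
    cs=[c for c in cs if cv2.pointPolygonTest(c,(float(uv[0]),float(uv[1])),False)>=0]
    return cs[0] if cs else None
def R2(a): return np.array([[np.cos(a),-np.sin(a)],[np.sin(a),np.cos(a)]])
def hull(ci,p,box):
    x0,x1,y0,y1,z0,z1=box
    P=[]
    for z in (z0,z1):
        for x,y in((x0,y0),(x1,y0),(x1,y1),(x0,y1)):
            q=R2(p[2])@[x,y]+p[:2]; P.append(proj(ci,[q[0],q[1],z]))
    return cv2.convexHull(np.array(P,np.float32))
def fitbox(obs,p0,box):
    """obs: list of (ci,contour)"""
    def f(p):
        r=[]
        for ci,c in obs:
            h=hull(ci,p,box)
            r+= [cv2.pointPolygonTest(h,(float(a),float(b)),True) -0.5 for a,b in c[:,0,:]]
        return np.array(r)
    s=least_squares(f,p0,loss='soft_l1',f_scale=1.0,x_scale=[.01,.01,.05],diff_step=1e-3)
    return s.x,np.sqrt(np.mean(np.clip(f(s.x),-5,5)**2))
BOARD=(0,.135,-.185,.185,.036,.036)
TILE=(-.075,.075,-.026,.026,0,.016)
TRAY=(-.075,.075,-.03,.03,0,.02)
E
python3 - <<'E'
from h import *
ims={n:cv2.imread(f"pics/{n}0.png") for n in("top","scene")}
cis={n:camera_info(n) for n in ims}
for n in ims:
    print(n,[(cv2.contourArea(c),c.mean(0)[0].round(0)) for c in contours(orange(ims[n]))],[(cv2.contourArea(c),c.mean(0)[0].round(0)) for c in contours(yellow(ims[n]))])
cl={"board":((210,190),(340,300)),"t1":((355,234),(248,189)),"t2":((399,234),(211,173)),"tray":((356,174),(211,234))}
p0={"board":(.55,.14,.3),"t1":(.445,-.184,-.1),"t2":(.445,-.3,-.2),"tray":(.62,-.188,.1)}
for k in cl:
    f=yellow if k=="board" else orange
    box={"board":BOARD,"tray":TRAY}.get(k,TILE)
    o=[]
    for n,uv in zip(("top","scene"),cl[k]):
        c=contours(f(ims[n]),uv); 
        if c is None: print(k,n,"none");continue
        if k=="board": c=cv2.convexHull(c)
        if k=="board":
            h=[];q=c[:,0,:].astype(float)
            # densify hull
            for a,b in zip(q,np.roll(q,-1,0)):
                m=max(1,int(np.hypot(*(b-a))/2)); h+= [a+(b-a)*t/m for t in range(m)]
            c=np.array(h)[:,None,:]
        o.append((cis[n],c)); p,e=fitbox(o[-1:],p0[k],box); print(k,n,p.round(4),round(e,2))
    p,e=fitbox(o,p0[k],box); print(k,"both",p.round(4),round(e,2))
E
```

```text
top [(3265.0, array([ 38., 259.])), (772.0, array([398., 234.])), (768.0, array([354., 232.])), (868.5, array([355., 173.])), (913.5, array([420., 112.])), (8925.5, array([512., 171.]))] [(355.0, array([427., 282.])), (204.5, array([463., 263.])), (599.5, array([167., 238.])), (939.0, array([135., 177.])), (4802.5, array([238., 171.]))]
scene [(1102.5, array([107., 257.])), (485.0, array([554., 259.])), (853.0, array([210., 234.])), (558.0, array([246., 190.])), (503.5, array([210., 173.])), (113.0, array([126., 148.])), (7620.5, array([ 63., 186.]))] [(1571.0, array([451., 332.])), (627.5, array([433., 261.])), (6078.5, array([328., 287.]))]
board top [0.5548 0.1357 0.348 ] 0.37
board scene none
board both [0.5548 0.1357 0.348 ] 0.37
t1 top [ 0.45   -0.1864 -0.1804] 0.69
t1 scene [ 0.4458 -0.1866 -0.1112] 2.06
t1 both [ 0.4499 -0.1864 -0.1787] 1.37
t2 top [ 0.4493 -0.3175 -0.24  ] 0.88
t2 scene [ 0.4457 -0.3177 -0.1781] 2.15
t2 both [ 0.4493 -0.3177 -0.2401] 1.51
tray top [ 0.6291 -0.1877  0.0851] 0.8
tray scene [ 0.6266 -0.1896  0.1406] 2.12
tray both [ 0.6288 -0.1879  0.0877] 1.52
```

Run:
```python
from h import *
ims={n:cv2.imread(f"pics/{n}0.png") for n in("top","scene")}
im=ims["scene"]; ci=camera_info("scene"); print(ci.keys())
c=max(contours(yellow(im)),key=cv2.contourArea)
q=cv2.convexHull(c)[:,0,:].astype(float);h=[]
for a,b in zip(q,np.roll(q,-1,0)):
    m=max(1,int(np.hypot(*(b-a))/2)); h+= [a+(b-a)*t/m for t in range(m)]
p,e=fitbox([(ci,np.array(h)[:,None,:])],(.55,.14,.35),BOARD);print(p,e)
out=np.clip(im*1.6,0,255).astype(np.uint8); S=3
x,y,w,hh=140,140,270,190
o=cv2.resize(out[y:y+hh,x:x+w],None,fx=S,fy=S,interpolation=cv2.INTER_CUBIC)
def dr(P,col):
    P=((P[:,0,:]-[x,y]+.5)*S-.5).astype(np.int32); cv2.polylines(o,[P],True,col,1)
dr(hull(ci,(.5548,.1357,.348),BOARD),(255,0,0)); dr(hull(ci,p,BOARD),(0,255,255))
for p,b in(((.45,-.1864,-.18),TILE),((.4493,-.3175,-.24),TILE),((.6291,-.1877,.0851),TRAY)): dr(hull(ci,p,b),(255,0,0))
for c in contours(orange(im)): dr(c,(0,255,0))
cv2.imwrite("pics/ov1.png",o)
```

```text
dict_keys(['K', 'eye', 'rotation'])
[0.55778662 0.13697883 0.34930239] 0.7375238267768118
```

View pics/ov1.png

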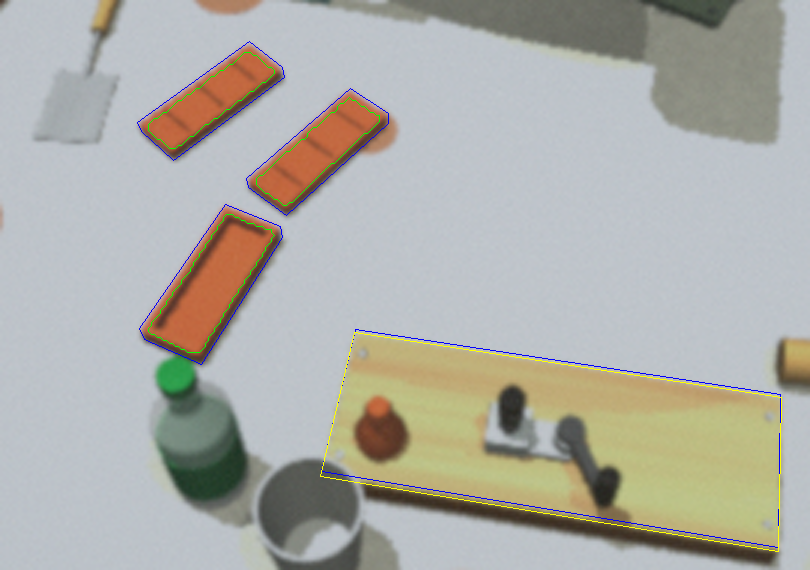

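Run:
```python
from h import *
t=camera_info("top");s=camera_info("scene")
Rk=np.array([.556,.1363]);a=.3485
for n,u,v in(("probe top",(249,160.5),(310.7,269.5)),("pivot",(236,169.7),(330,283)),("clampk top",(216.5,152.5),(343,297.5))):
    P,e=tri(t,(u[0]-0,u[1]),s,v); print(n,P.round(4),round(e,4),"rack",(R2(a).T@(P[:2]-Rk)).round(4))
for q in ((75,-40),(75,40),(75,20),(75,-20)):
    print(q,(Rk+R2(a)@(np.array(q)/1000)).round(4))
o=[]
for n,(x,y,w,h) in {"top":(195,130,80,60),"scene":(285,255,80,60)}.items():
    c=cv2.imread(f"pics/{n}0.png")[y:y+h,x:x+w]; c=np.clip(c*1.8,0,255).astype(np.uint8)
    o.append(cv2.resize(c,None,fx=5,fy=5,interpolation=cv2.INTER_CUBIC))
cv2.imwrite("pics/gauge.png",np.hstack(o))
```

```text
probe top [0.6365 0.1228 0.1124] 0.0014 rack [ 0.071  -0.0401]
pivot [0.6202 0.1688 0.0565] 0.0056 rack [0.0715 0.0086]
clampk top [0.6589 0.2175 0.1045] 0.0028 rack [0.1244 0.0412]
(75, -40) [0.6402 0.1243]
(75, 40) [0.6128 0.1995]
(75, 20) [0.6197 0.1807]
(75, -20) [0.6333 0.1431]
```

View pics/gauge.png

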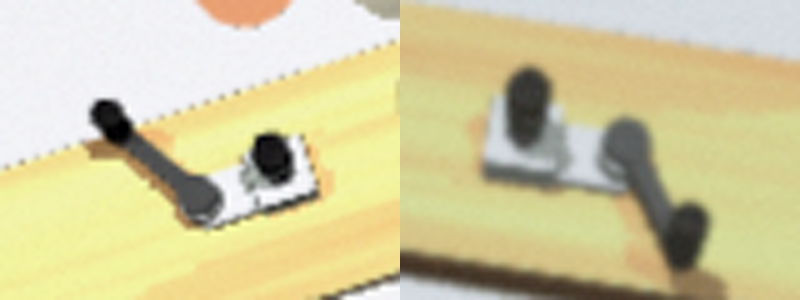

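Emit:
{"name": "carry_out", "arguments": {
  "dp": [
    [10,17,3],
    [19,34,3],
    [19,34,3],
    [19,34,3],
    [19,34,3],
    [19,34,3],
    [19,34,3],
    [19,34,3],
    [19,34,2],
    [19,34,2]
  ],
  "turn": [
    [0,0,0.049],
    [0,0,0.049],
    [0,0,0.049],
    [0,0,0.049],
    [0,0,0.049],
    [0,0,0.049],
    [0,0,0.049],
    [0,0,0.049],
    [0,0,0.049],
    [0,0,0.049]
  ],
  "grip": [0,0,0,0,0,0,0,0,0,0]
}}

```text
t: 2.08
tcp_pos: [0.4296, -0.1941, 0.242]
eef_rot: [[0.591, 0.806, 0.001], [0.806, -0.591, -0.001], [0.0, 0.001, -1.0]]
ft_force: [0.1, 0.2, 0.2]
finger_gap: 0.0943
```

Emit:
{"name": "carry_out", "arguments": {
  "dp": [
    [19,34,0],
    [19,34,0],
    [19,34,0],
    [19,34,0],
    [19,34,0],
    [19,34,0],
    [19,34,0],
    [19,34,0],
    [19,34,0],
    [20,26,0]
  ],
  "turn": [
    [0,0,0.049],
    [0,0,0.049],
    [0,0,0.049],
    [0,0,0.049],
    [0,0,0.049],
    [0,0,0.049],
    [0,0,0.049],
    [0,0,0.049],
    [0,0,0.049],
    [0,0,0.049]
  ],
  "grip": [0,0,0,0,0,0,0,0,0,0]
}}

```text
t: 2.92
tcp_pos: [0.6203, 0.1393, 0.2414]
eef_rot: [[0.14, 0.99, -0.0], [0.99, -0.14, 0.001], [0.001, -0.0, -1.0]]
ft_force: [1.2, -0.4, -0.3]
finger_gap: 0.0938
```

Run:
```python
from h import *
s=sense();print(s['t'],s['tcp_pos'],np.degrees(np.arctan2(s['eef_rot'][1,0],s['eef_rot'][0,0])),s['joints'].round(2))
w=camera_info("wrist");im=capture("wrist");cv2.imwrite("pics/w1.png",im)
np.savez("w1.npz",**w)
o=np.clip(im*1.5,0,255).astype(np.uint8)
Rk=np.array([.556,.1363]);a=.3485
for q,z,c in(((75,-40),.131,(0,0,255)),((75,-40),.114,(0,255,0)),((75,10),.062,(255,0,0))):
    p=Rk+R2(a)@(np.array(q)/1000); u=proj(w,[p[0],p[1],z]);print(q,z,u.round(1)); cv2.drawMarker(o,tuple(u.astype(int)),c,0,12)
h=hull(w,(*Rk,a),BOARD).astype(np.int32);cv2.polylines(o,[h],True,(255,0,255),1)
cv2.imwrite("pics/w1o.png",o)
t=capture("top");cv2.imwrite("pics/top1.png",np.clip(t*1.5,0,255).astype(np.uint8))
```

```text
2.9167 [0.62028267 0.13925869 0.24143721] 81.93427784526969 [0.08 0.32 1.35 0.   1.48 0.23]
(75, -40) 0.131 [302.3 222.3]
(75, -40) 0.114 [301.1 217.9]
(75, 10) 0.062 [279. 171.]
```

View pics/w1o.png

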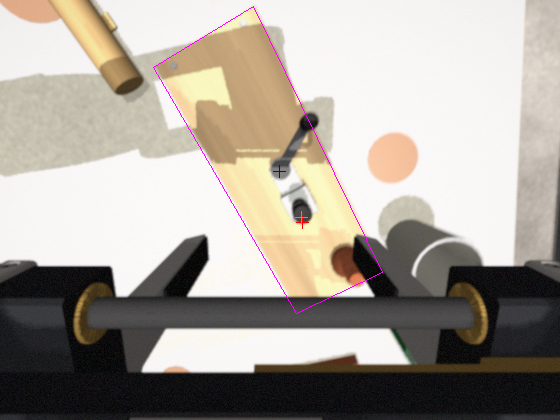

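View pics/top1.png

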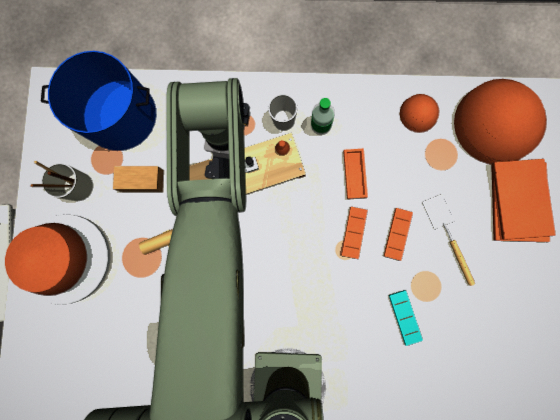

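Run:
```python
from h import *
w=dict(np.load("w1.npz"));im=cv2.imread("pics/w1.png")
c=np.clip(im[90:240,240:360]*1.8,0,255).astype(np.uint8);cv2.imwrite("pics/w1c.png",cv2.resize(c,None,fx=4,fy=4,interpolation=cv2.INTER_CUBIC))
```

```text
(no output)
```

View pics/w1c.png

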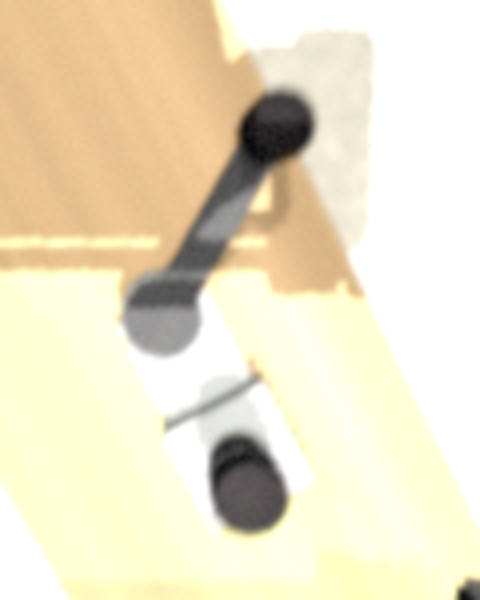

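Run:
```python
from h import *
w=dict(np.load("w1.npz"))
Rk=np.array([.556,.1363]);a=.3485
rk=lambda P:(R2(a).T@(P[:2]-Rk)*1000).round(1)
k=pt(w,(309.8,120.3),.107);print("knob",k.round(4),rk(k))
for z in(.055,.06,.065):
    p=pt(w,(280.5,168.7),z);print("pivot",p.round(4),rk(p),"dist",np.hypot(*(k-p)[:2]))
for z in(.105,.11,.115,.12,.131):
    p=pt(w,(302.3,213),z);print("probe",z,rk(p),p.round(4))
```

```text
knob [0.6615 0.2213 0.107 ] [128.2  43.9]
pivot [0.6251 0.1731 0.055 ] [77.6 11. ] dist 0.060352212635715906
pivot [0.6252 0.1736 0.06  ] [77.8 11.4] dist 0.05995509299657896
pivot [0.6253 0.174  0.065 ] [78.  11.8] dist 0.05955882397509341
probe 0.105 [ 78.1 -38.1] [0.6424 0.1272 0.105 ]
probe 0.11 [ 78.3 -36.8] [0.6422 0.1284 0.11  ]
probe 0.115 [ 78.6 -35.5] [0.642  0.1297 0.115 ]
probe 0.12 [ 78.8 -34.3] [0.6418 0.131  0.12  ]
probe 0.131 [ 79.3 -31.5] [0.6413 0.1338 0.131 ]
```

Emit:
{"name": "carry_out", "arguments": {
  "dp": [
    [14,28,0],
    [14,27,0],
    [13,27,0],
    [0,0,-39],
    [0,0,-39],
    [0,0,-39],
    [0,0,-39],
    [0,0,0],
    [0,0,0],
    [0,0,0]
  ],
  "turn": [
    [0,0,0],
    [0,0,0],
    [0,0,0],
    [0,0,0],
    [0,0,0],
    [0,0,0],
    [0,0,0],
    [0,0,0],
    [0,0,0],
    [0,0,0]
  ],
  "grip": [0.5,0.5,0.5,0.5,0.5,0.5,0.5,0.7,0.72,0.72],
  "squeeze": 5
}}

```text
t: 3.85
tcp_pos: [0.6624, 0.2178, 0.0879]
eef_rot: [[0.145, 0.989, 0.003], [0.989, -0.145, 0.0], [0.001, 0.003, -1.0]]
ft_force: [0.5, 0.4, 0.4]
finger_gap: 0.0306
```

Run:
```python
from h import *
s=sense();print(s['t'],s['tcp_pos'],s['ft_force'].round(1),s['finger_gap'])
im=capture("wrist");cv2.imwrite("pics/w2.png",np.clip(im*1.6,0,255).astype(np.uint8))
im=capture("scene");cv2.imwrite("pics/s2.png",np.clip(cv2.resize(im[220:340,250:410],None,fx=4,fy=4)*1.6,0,255).astype(np.uint8))
```

```text
3.85 [0.66244808 0.21782644 0.08794012] [0.5 0.4 0.4] 0.030621074967913765
```

View pics/w2.png

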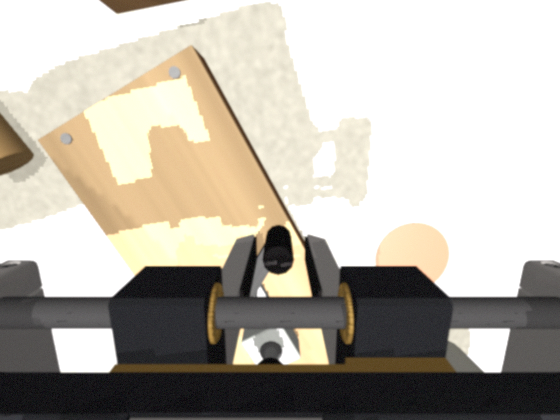

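View pics/s2.png

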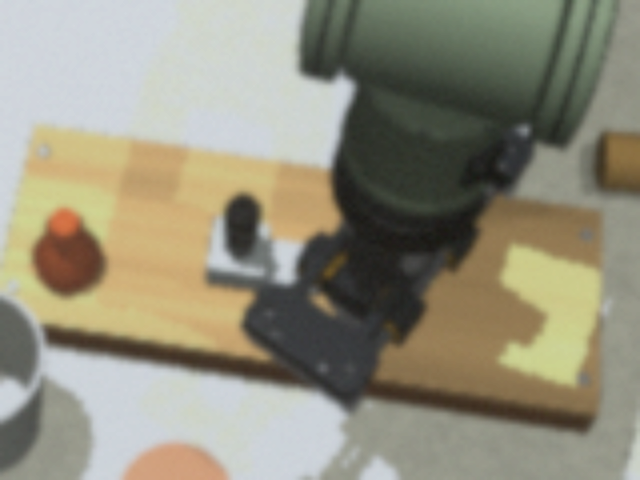

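Emit:
{"name": "carry_out", "arguments": {
  "dp": [
    [-10,7,0],
    [-11,4,0],
    [-12,2,0],
    [-12,-1,0],
    [-11,-3,0],
    [-6,-2,0],
    [-4,-1,0],
    [0,0,0]
  ],
  "turn": [
    [0,0,0.06],
    [0,0,0.06],
    [0,0,0.06],
    [0,0,0.06],
    [0,0,0.06],
    [0,0,0],
    [0,0,0],
    [0,0,0]
  ],
  "grip": [0.72,0.72,0.72,0.72,0.72,0.72,0.72,0.72]
}}

```text
t: 4.62
tcp_pos: [0.5997, 0.2257, 0.09]
eef_rot: [[-0.152, 0.988, 0.013], [0.988, 0.152, 0.004], [0.002, 0.013, -1.0]]
ft_force: [5.7, 3.7, 2.3]
finger_gap: 0.0263
```

Emit:
{"name": "carry_out", "arguments": {
  "dp": [
    [-2,-1,0],
    [0,0,0]
  ],
  "turn": [
    [0,0,0],
    [0,0,0]
  ],
  "grip": [0.72,0.72]
}}

```text
t: 4.78
tcp_pos: [0.5992, 0.2255, 0.0901]
eef_rot: [[-0.152, 0.988, 0.015], [0.988, 0.152, 0.006], [0.004, 0.016, -1.0]]
ft_force: [9.2, 5.8, -0.3]
finger_gap: 0.0274
```

Run:
```python
from h import *
s=sense();print(s['t'],s['tcp_pos'],s['ft_force'].round(1),s['finger_gap'])
w=camera_info("wrist");im=capture("wrist");cv2.imwrite("pics/w3.png",np.clip(im*1.6,0,255).astype(np.uint8))
Rk=np.array([.558,.137]);a=.3485
print("open knob exp",Rk+R2(a)@[.076,.071])
```

```text
4.7833 [0.59923022 0.22551973 0.09007452] [ 9.2  5.8 -0.3] 0.02738431568607072
open knob exp [0.60518566 0.22968502]
```

View pics/w3.png

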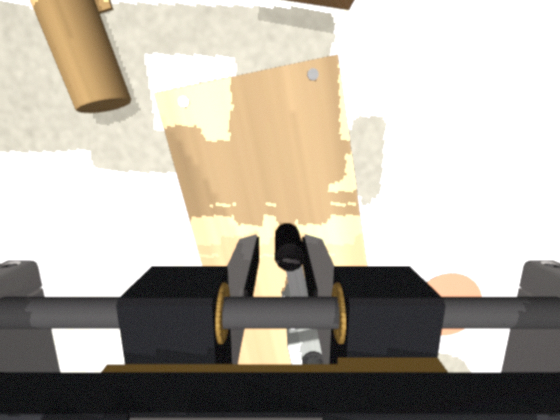

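Emit:
{"name": "carry_out", "arguments": {
  "dp": [
    [5,2,0],
    [2,1,0],
    [0,0,35],
    [0,0,35],
    [0,0,20],
    [9,-25,0],
    [9,-25,0],
    [9,-25,0],
    [9,-25,0],
    [0,0,0]
  ],
  "turn": [
    [0,0,0],
    [0,0,0],
    [0,0,0.04],
    [0,0,0.04],
    [0,0,0.04],
    [0,0,0.04],
    [0,0,0.036],
    [0,0,0],
    [0,0,0],
    [0,0,0]
  ],
  "grip": [0.5,0.4,0.4,0.4,0.4,0.4,0.4,0.4,0.4,0.4]
}}

```text
t: 5.67
tcp_pos: [0.6368, 0.1209, 0.1753]
eef_rot: [[-0.338, 0.941, -0.001], [0.941, 0.338, -0.003], [-0.003, -0.002, -1.0]]
ft_force: [-0.4, 0.2, -0.1]
finger_gap: 0.0564
```

Run:
```python
from h import *
s=sense();print(s['t'],s['tcp_pos'],s['ft_force'].round(1),s['finger_gap'],np.degrees(np.arctan2(s['eef_rot'][1,0],s['eef_rot'][0,0])))
w=camera_info("wrist");im=capture("wrist");o=np.clip(im*1.8,0,255).astype(np.uint8)
Rk=np.array([.558,.137]);a=.3485
p=Rk+R2(a)@[.075,-.04]
for z in (.131,.113,.10): u=proj(w,[*p,z]);print(z,u);cv2.drawMarker(o,tuple(u.astype(int)),(0,0,255),0,8)
p=Rk+R2(a)@[.076,.071]; u=proj(w,[*p,.107]);cv2.drawMarker(o,tuple(u.astype(int)),(255,0,0),0,12)
cv2.imwrite("pics/w4.png",o);np.savez("w4.npz",**w)
cv2.imwrite("pics/w4c.png",cv2.resize(o[100:300,180:380],None,fx=3,fy=3))
t=s['tcp_pos'];print(proj(w,[t[0],t[1],.11]))
```

```text
5.6667 [0.63678782 0.12092449 0.17528994] [-0.4  0.2 -0.1] 0.056352346907916184 109.78159076521318
0.131 [289.37260786 227.93171336]
0.113 [288.7455968  221.56980804]
0.1 [288.34637397 217.51913328]
[280.96427299 222.93645126]
```

View pics/w4.png

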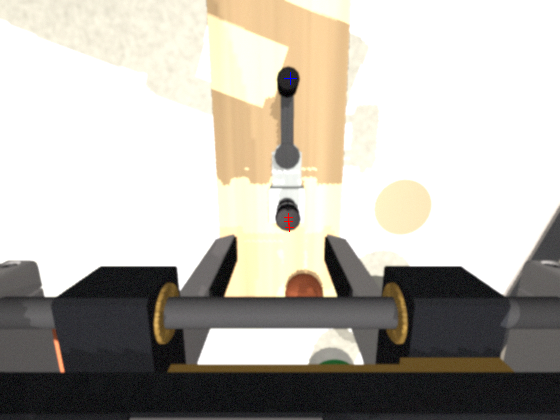

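View pics/w4c.png

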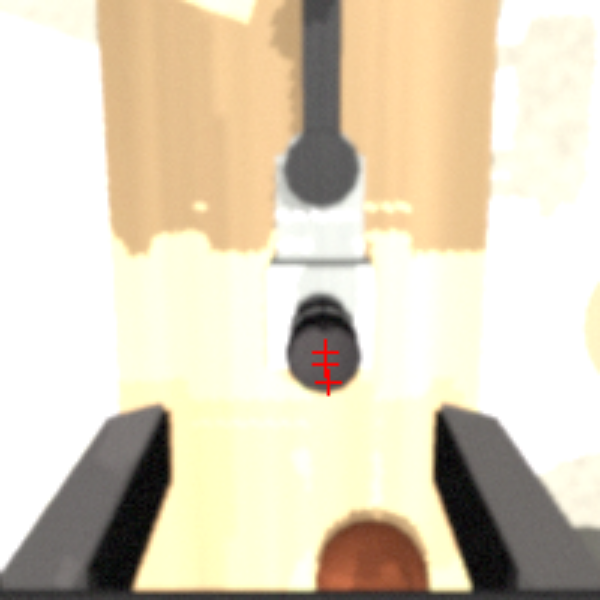

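Emit:
{"name": "carry_out", "arguments": {
  "dp": [
    [3,3,0],
    [2,3,0],
    [0,0,-30],
    [0,0,-30],
    [0,0,-20],
    [0,0,-9],
    [0,0,0],
    [0,0,0],
    [0,0,0],
    [0,0,0]
  ],
  "turn": [
    [0,0,0],
    [0,0,0],
    [0,0,0],
    [0,0,0],
    [0,0,0],
    [0,0,0],
    [0,0,0],
    [0,0,0],
    [0,0,0],
    [0,0,0]
  ],
  "grip": [0.5,0.5,0.5,0.5,0.5,0.5,1,1,1,1],
  "squeeze": 25
}}

```text
t: 6.55
tcp_pos: [0.6403, 0.1321, 0.0882]
eef_rot: [[-0.344, 0.939, -0.002], [0.939, 0.344, -0.001], [-0.0, -0.002, -1.0]]
ft_force: [-8.5, -3.4, 3.1]
finger_gap: 0.0238
```

Emit:
{"name": "carry_out", "arguments": {
  "dp": [
    [0,0,0],
    [0,0,4],
    [0,0,5],
    [0,0,5],
    [0,0,4],
    [0,0,0]
  ],
  "turn": [
    [0,0,0],
    [0,0,0],
    [0,0,0],
    [0,0,0],
    [0,0,0],
    [0,0,0]
  ],
  "grip": [1,1,1,1,1,1]
}}

```text
t: 7.05
tcp_pos: [0.6394, 0.1317, 0.105]
eef_rot: [[-0.344, 0.939, -0.004], [0.939, 0.344, -0.001], [0.0, -0.004, -1.0]]
ft_force: [-6.7, -2.1, -0.9]
finger_gap: 0.0217
```

Emit:
{"name": "carry_out", "arguments": {
  "dp": [
    [0,0,3],
    [0,0,2],
    [0,0,0],
    [0,0,0]
  ],
  "turn": [
    [0,0,0],
    [0,0,0],
    [0,0,0],
    [0,0,0]
  ],
  "grip": [1,1,1,1]
}}

```text
t: 7.38
tcp_pos: [0.6393, 0.1317, 0.1087]
eef_rot: [[-0.344, 0.939, -0.004], [0.939, 0.344, -0.001], [0.0, -0.004, -1.0]]
ft_force: [-4.7, -1.9, -6.0]
finger_gap: 0.0213
```

Emit:
{"name": "carry_out", "arguments": {
  "dp": [
    [0,0,3],
    [0,0,0],
    [0,0,0]
  ],
  "turn": [
    [0,0,0],
    [0,0,0],
    [0,0,0]
  ],
  "grip": [1,1,1]
}}

```text
t: 7.63
tcp_pos: [0.6392, 0.1318, 0.1089]
eef_rot: [[-0.344, 0.939, -0.005], [0.939, 0.344, -0.001], [0.001, -0.004, -1.0]]
ft_force: [1.8, -2.2, -24.2]
finger_gap: 0.0216
```

Run:
```python
from h import *
s=sense();print(s['t'],s['tcp_pos'],s['ft_force'].round(1),s['finger_gap'])
w=camera_info("wrist");im=capture("wrist");o=np.clip(im*1.8,0,255).astype(np.uint8)
cv2.imwrite("pics/w5.png",o)
im=capture("scene");cv2.imwrite("pics/s5.png",np.clip(cv2.resize(im[220:340,250:410],None,fx=4,fy=4)*1.6,0,255).astype(np.uint8))
```

```text
7.6333 [0.63918538 0.13177445 0.1088874 ] [  1.8  -2.2 -24.2] 0.02156996221103818
```

View pics/w5.png

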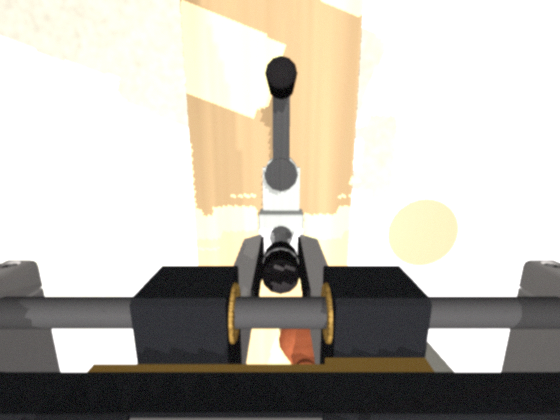

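View pics/s5.png

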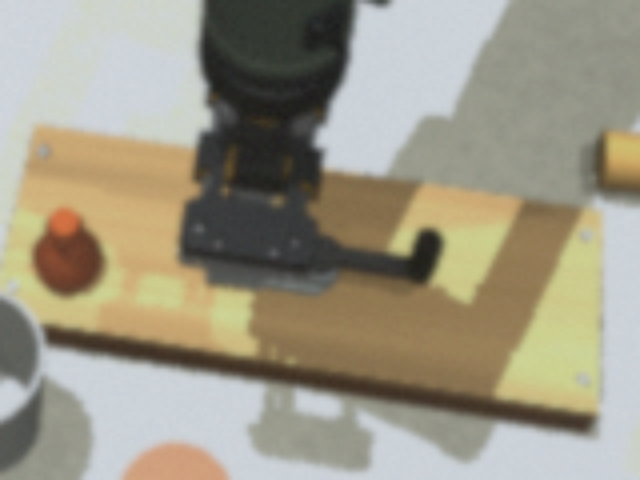

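Emit:
{"name": "carry_out", "arguments": {
  "dp": [
    [0,0,-4],
    [0,0,0],
    [0,0,0],
    [0,0,20],
    [0,0,41],
    [-20,-25,6],
    [-20,-25,6],
    [-20,-25,6],
    [-20,-25,6],
    [-20,-25,6]
  ],
  "turn": [
    [0,0,0],
    [0,0,0],
    [0,0,0],
    [0,0,0],
    [0,0,0],
    [0,0,-0.12],
    [0,0,-0.12],
    [0,0,-0.12],
    [0,0,-0.12],
    [0,0,-0.12]
  ],
  "grip": [1,0.4,0.4,0.4,0.4,0.2,0.15,0.15,0.15,0.15]
}}

```text
t: 8.57
tcp_pos: [0.5444, 0.0063, 0.2058]
eef_rot: [[0.251, 0.968, 0.013], [0.968, -0.251, -0.001], [0.002, 0.013, -1.0]]
ft_force: [0.2, -0.2, 0.7]
finger_gap: 0.0778
```

Emit:
{"name": "carry_out", "arguments": {
  "dp": [
    [-20,-26,0],
    [-20,-26,0],
    [-20,-26,0],
    [-20,-26,0],
    [-20,-26,0],
    [-20,-26,0],
    [-20,-26,0],
    [0,0,0],
    [0,0,0],
    [0,0,0]
  ],
  "turn": [
    [0,0,-0.12],
    [0,0,-0.12],
    [0,0,-0.12],
    [0,0,-0.12],
    [0,0,-0.12],
    [0,0,-0.12],
    [0,0,-0.12],
    [0,0,-0.12],
    [0,0,-0.12],
    [0,0,-0.12]
  ],
  "grip": [0.15,0.15,0.15,0.15,0.15,0.15,0.15,0.15,0.15,0.15]
}}

```text
t: 9.4
tcp_pos: [0.4045, -0.1776, 0.2052]
eef_rot: [[0.993, 0.114, 0.012], [0.114, -0.993, -0.007], [0.011, 0.008, -1.0]]
ft_force: [0.0, -0.2, 0.5]
finger_gap: 0.0799
```

Emit:
{"name": "carry_out", "arguments": {
  "dp": [
    [0,0,0],
    [0,0,0],
    [0,0,0]
  ],
  "turn": [
    [0,0,-0.12],
    [0,0,-0.12],
    [0,0,-0.06]
  ],
  "grip": [0.15,0.15,0.15]
}}

```text
t: 9.65
tcp_pos: [0.405, -0.177, 0.2051]
eef_rot: [[0.983, -0.182, 0.012], [-0.182, -0.983, -0.007], [0.013, 0.004, -1.0]]
ft_force: [1.1, 0.0, 0.4]
finger_gap: 0.0799
```

```bash
cat >> h.py <<'E'
def orange2(im,s=110):
    hsv=cv2.cvtColor(cv2.GaussianBlur(im,(3,3),0),cv2.COLOR_BGR2HSV)
    return cv2.inRange(hsv,(0,s,50),(14,255,255))
def st():
    s=sense();print("t",round(s['t'],2),"tcp",s['tcp_pos'].round(4),"phi",round(float(np.arctan2(s['eef_rot'][1,0],s['eef_rot'][0,0])),4),"F",s['ft_force'].round(1),"gap",round(s['finger_gap'],4));return s
E
python3 - <<'E'
from h import *
s=st();print(s['joints'].round(2))
w=camera_info("wrist");im=capture("wrist");o=np.clip(im*1.6,0,255).astype(np.uint8)
np.savez("w6.npz",**w);cv2.imwrite("pics/w6raw.png",im)
m=orange2(im)
for c in contours(m,amin=400): print(cv2.contourArea(c),c.mean(0))
cv2.polylines(o,[hull(w,(.45,-.1864,-.18),TILE).astype(np.int32)],True,(255,0,0),1)
cv2.imwrite("pics/w6.png",o)
im=capture("top");cv2.imwrite("pics/top6raw.png",im)
t=camera_info("top")
for uv,b,p0 in(((355,234),TILE,(.45,-.186,-.18)),((399,234),TILE,(.449,-.3175,-.24)),((356,174),TRAY,(.629,-.188,.085))):
    c=contours(orange2(im,130),uv)
    if c is not None: print(*fitbox([(t,c)],p0,b))
E
```

```text
t 9.65 tcp [ 0.405  -0.177   0.2051] phi -0.1831 F [1.1 0.  0.4] gap 0.0799
[-0.61 -0.09  1.87  0.    1.35  1.14]
4937.0 [[278.92236025 156.65217391]]
5303.5 [[385.29357798 136.86544343]]
3703.5 [[258.83263598  33.05857741]]
[ 0.62915459 -0.18803733  0.08565861] 0.555773111856555
```

View pics/w6.png

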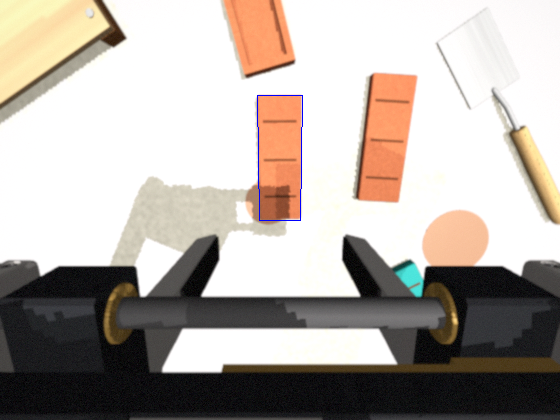

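Emit:
{"name": "carry_out", "arguments": {
  "dp": [
    [-5,0,-30],
    [-4,0,-38],
    [0,0,-40],
    [0,0,-40],
    [0,0,-30],
    [0,0,-12],
    [0,0,-3],
    [0,0,0],
    [0,0,0],
    [0,0,0]
  ],
  "turn": [
    [0.007,0.012,0],
    [0,0,0],
    [0,0,0],
    [0,0,0],
    [0,0,0],
    [0,0,0],
    [0,0,0],
    [0,0,0],
    [0,0,0],
    [0,0,0]
  ],
  "grip": [0.15,0.15,0.15,0.15,0.15,0.15,0.15,1,1,1],
  "squeeze": 30
}}

```text
t: 10.58
tcp_pos: [0.3949, -0.1766, 0.0086]
eef_rot: [[0.984, -0.176, -0.006], [-0.176, -0.984, 0.003], [-0.007, -0.002, -1.0]]
ft_force: [-0.0, 0.5, 0.5]
finger_gap: 0.0636
```

Emit:
{"name": "carry_out", "arguments": {
  "dp": [
    [0,0,0],
    [0,0,0]
  ],
  "turn": [
    [0,0,0],
    [0,0,0]
  ],
  "grip": [1,1]
}}

```text
t: 10.75
tcp_pos: [0.3943, -0.1767, 0.0083]
eef_rot: [[0.984, -0.176, -0.008], [-0.176, -0.984, 0.003], [-0.008, -0.002, -1.0]]
ft_force: [-0.6, -1.5, 6.6]
finger_gap: 0.0515
```

Run:
```python
from h import *
s=st();print(s['eef_rot'].round(3))
w=camera_info("wrist");im=capture("wrist");o=np.clip(im*1.6,0,255).astype(np.uint8)
cv2.imwrite("pics/w7.png",o)
```

```text
t 10.75 tcp [ 0.3943 -0.1767  0.0083] phi -0.1772 F [-0.6 -1.5  6.6] gap 0.0515
[[ 0.984 -0.176 -0.008]
 [-0.176 -0.984  0.003]
 [-0.008 -0.002 -1.   ]]
```

View pics/w7.png

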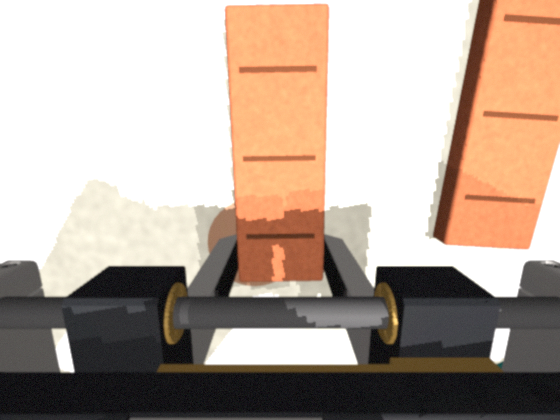

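Emit:
{"name": "carry_out", "arguments": {
  "dp": [
    [0,0,2],
    [0,12,0],
    [0,24,0],
    [0,26,0],
    [0,26,0],
    [1,26,0],
    [0,26,0],
    [1,26,0],
    [0,26,0],
    [0,26,0]
  ],
  "turn": [
    [-0.003,-0.008,0],
    [0,0,0.03],
    [0,0,0.05],
    [0,0,0.05],
    [0,0,0.05],
    [0,0,0.05],
    [0,0,0.05],
    [0,0,0.05],
    [0,0,0.05],
    [0,0,0.05]
  ],
  "grip": [1,1,1,1,1,1,1,1,1,1]
}}

```text
t: 11.63
tcp_pos: [0.393, 0.0449, 0.0084]
eef_rot: [[0.967, 0.253, -0.006], [0.253, -0.967, 0.002], [-0.005, -0.003, -1.0]]
ft_force: [-0.2, -0.6, -0.2]
finger_gap: 0.0518
```

Emit:
{"name": "carry_out", "arguments": {
  "dp": [
    [0,26,0],
    [1,26,0],
    [0,20,0],
    [0,8,0],
    [0,0,0],
    [0,0,0]
  ],
  "turn": [
    [0,0,0.05],
    [0,0,0.04],
    [0,0,0.01],
    [0,0,0],
    [0,0,0],
    [0,0,0]
  ],
  "grip": [1,1,1,1,1,1]
}}

```text
t: 12.13
tcp_pos: [0.3943, 0.1238, 0.0084]
eef_rot: [[0.938, 0.346, -0.006], [0.346, -0.938, 0.002], [-0.005, -0.004, -1.0]]
ft_force: [-1.1, 1.8, 1.1]
finger_gap: 0.0518
```

Run:
```python
from h import *
s=st();print(s['eef_rot'].round(3))
w=camera_info("wrist");im=capture("wrist");o=np.clip(im*1.6,0,255).astype(np.uint8)
Rk=np.array([.558,.137]);a=.3485
p=s['tcp_pos'][:2]; print("tcp in rack",R2(a).T@(p-Rk))
cv2.polylines(o,[hull(w,(*Rk,a),BOARD).astype(np.int32)],True,(255,0,255),1)
ph=np.arctan2(s['eef_rot'][1,0],s['eef_rot'][0,0])
c=p+.0565*np.array([np.cos(ph),np.sin(ph)])
cv2.polylines(o,[hull(w,(*c,ph),TILE).astype(np.int32)],True,(255,0,0),1)
cv2.imwrite("pics/w8.png",o)
```

```text
t 12.13 tcp [0.3943 0.1238 0.0084] phi 0.3532 F [-1.1  1.8  1.1] gap 0.0518
[[ 0.938  0.346 -0.006]
 [ 0.346 -0.938  0.002]
 [-0.005 -0.004 -1.   ]]
tcp in rack [-0.15836046  0.04349271]
```

View pics/w8.png

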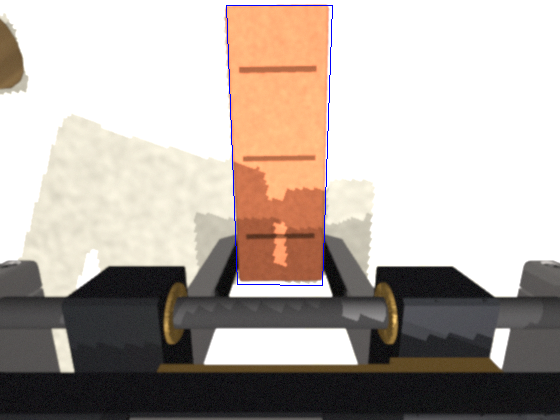

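Emit:
{"name": "carry_out", "arguments": {
  "dp": [
    [12,3,0],
    [24,8,0],
    [24,8,0],
    [24,8,0],
    [24,9,0],
    [13,5,0],
    [0,0,0],
    [0,0,0]
  ],
  "turn": [
    [0,0,-0.004],
    [0,0,0],
    [0,0,0],
    [0,0,0],
    [0,0,0],
    [0,0,0],
    [0,0,0],
    [0,0,0]
  ],
  "grip": [1,1,1,1,1,1,1,1]
}}

```text
t: 12.85
tcp_pos: [0.517, 0.163, 0.0085]
eef_rot: [[0.941, 0.339, -0.004], [0.339, -0.941, 0.001], [-0.004, -0.003, -1.0]]
ft_force: [1.7, 0.8, 0.7]
finger_gap: 0.0518
```

Run:
```python
from h import *
s=st()
w=camera_info("wrist");im=capture("wrist");o=np.clip(im*1.6,0,255).astype(np.uint8)
Rk=np.array([.558,.137]);a=.3485
p=s['tcp_pos'][:2]; print("tcp in rack",R2(a).T@(p-Rk))
cv2.polylines(o,[hull(w,(*Rk,a),BOARD).astype(np.int32)],True,(255,0,255),1)
cv2.imwrite("pics/w9.png",o)
```

```text
t 12.85 tcp [0.517  0.163  0.0085] phi 0.3462 F [1.7 0.8 0.7] gap 0.0518
tcp in rack [-0.02970335  0.03843983]
```

View pics/w9.png

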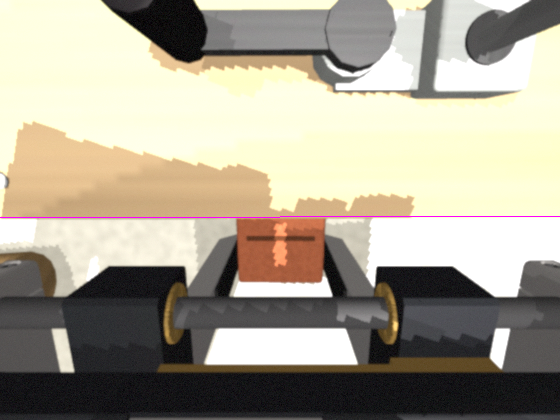

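Emit:
{"name": "carry_out", "arguments": {
  "dp": [
    [5,2,0],
    [4,1,0],
    [2,1,0],
    [0,0,0]
  ],
  "turn": [
    [0,0,0],
    [0,0,0],
    [0,0,0],
    [0,0,0]
  ],
  "grip": [1,1,1,1]
}}

```text
t: 13.23
tcp_pos: [0.5218, 0.1658, 0.0083]
eef_rot: [[0.94, 0.341, -0.016], [0.341, -0.94, -0.003], [-0.016, -0.003, -1.0]]
ft_force: [-8.2, -4.9, 11.7]
finger_gap: 0.0515
```

Emit:
{"name": "carry_out", "arguments": {
  "dp": [
    [2,1,0],
    [0,0,0]
  ],
  "turn": [
    [0,0,0],
    [0,0,0]
  ],
  "grip": [1,1]
}}

```text
t: 13.4
tcp_pos: [0.5237, 0.1668, 0.0082]
eef_rot: [[0.94, 0.341, -0.016], [0.341, -0.94, -0.003], [-0.016, -0.003, -1.0]]
ft_force: [-9.3, -5.1, 12.1]
finger_gap: 0.0514
```

Emit:
{"name": "carry_out", "arguments": {
  "dp": [
    [2,1,0],
    [0,0,0]
  ],
  "turn": [
    [0,0,0],
    [0,0,0]
  ],
  "grip": [1,1]
}}

```text
t: 13.57
tcp_pos: [0.5257, 0.1678, 0.0082]
eef_rot: [[0.94, 0.341, -0.016], [0.341, -0.94, -0.003], [-0.016, -0.003, -1.0]]
ft_force: [-8.5, -4.8, 12.4]
finger_gap: 0.0518
```

Run:
```python
from h import *
s=st()
w=camera_info("wrist");im=capture("wrist");o=np.clip(im*1.6,0,255).astype(np.uint8)
Rk=np.array([.558,.137]);a=.3485
p=s['tcp_pos'][:2]; print("tcp in rack",R2(a).T@(p-Rk))
ph=np.arctan2(s['eef_rot'][1,0],s['eef_rot'][0,0])
c=p+.0565*np.array([np.cos(ph),np.sin(ph)])
cv2.polylines(o,[hull(w,(*c,ph),TILE).astype(np.int32)],True,(255,0,0),1)
cv2.imwrite("pics/w10.png",o[180:380,130:430])
```

```text
t 13.57 tcp [0.5257 0.1678 0.0082] phi 0.3478 F [-8.5 -4.8 12.4] gap 0.0518
tcp in rack [-0.01987186  0.03999335]
```

View pics/w10.png

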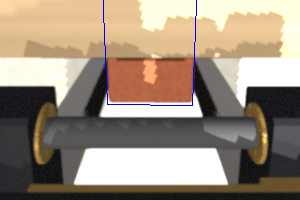

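Emit:
{"name": "carry_out", "arguments": {
  "dp": [
    [0,0,2],
    [0,0,0]
  ],
  "turn": [
    [0,0,0],
    [0,0,0]
  ],
  "grip": [1,1]
}}

```text
t: 13.78
tcp_pos: [0.527, 0.1688, 0.0092]
eef_rot: [[0.94, 0.341, -0.012], [0.341, -0.94, -0.0], [-0.012, -0.004, -1.0]]
ft_force: [-4.2, -2.1, -2.5]
finger_gap: 0.0515
```

Emit:
{"name": "carry_out", "arguments": {
  "dp": [
    [2,1,0],
    [0,0,0]
  ],
  "turn": [
    [0,0,0],
    [0,0,0]
  ],
  "grip": [1,1]
}}

```text
t: 13.95
tcp_pos: [0.5295, 0.17, 0.0088]
eef_rot: [[0.94, 0.341, -0.012], [0.341, -0.94, -0.0], [-0.011, -0.004, -1.0]]
ft_force: [-3.2, -2.9, -1.6]
finger_gap: 0.0521
```

Emit:
{"name": "carry_out", "arguments": {
  "dp": [
    [2,1,0],
    [0,0,0]
  ],
  "turn": [
    [0,0,0],
    [0,0,0]
  ],
  "grip": [1,1]
}}

```text
t: 14.12
tcp_pos: [0.533, 0.1715, 0.0094]
eef_rot: [[0.94, 0.341, -0.01], [0.341, -0.94, 0.0], [-0.009, -0.003, -1.0]]
ft_force: [-4.5, -2.8, -0.4]
finger_gap: 0.0515
```

Emit:
{"name": "carry_out", "arguments": {
  "dp": [
    [2,1,0],
    [0,0,0]
  ],
  "turn": [
    [0,0,0],
    [0,0,0]
  ],
  "grip": [1,1]
}}

```text
t: 14.28
tcp_pos: [0.533, 0.1716, 0.0091]
eef_rot: [[0.94, 0.341, -0.014], [0.341, -0.94, -0.002], [-0.014, -0.003, -1.0]]
ft_force: [-8.5, -6.6, 2.8]
finger_gap: 0.0517
```

Emit:
{"name": "carry_out", "arguments": {
  "dp": [
    [2,1,0],
    [0,0,0]
  ],
  "turn": [
    [0,0,0],
    [0,0,0]
  ],
  "grip": [1,1]
}}

```text
t: 14.45
tcp_pos: [0.5332, 0.1717, 0.009]
eef_rot: [[0.94, 0.342, -0.018], [0.341, -0.94, -0.004], [-0.019, -0.003, -1.0]]
ft_force: [-13.6, -8.4, 7.8]
finger_gap: 0.0517
```

Run:
```python
from h import *
s=st()
w=camera_info("wrist");im=capture("wrist");o=np.clip(im*1.6,0,255).astype(np.uint8)
Rk=np.array([.558,.137]);a=.3485
p=s['tcp_pos'][:2]; print("tcp in rack",R2(a).T@(p-Rk))
cv2.polylines(o,[hull(w,(*(Rk+R2(a)@[.04,.04]),a),TILE).astype(np.int32)],True,(255,0,0),1)
cv2.imwrite("pics/w11.png",cv2.resize(o[180:380,130:430],None,fx=2.5,fy=2.5))
```

```text
t 14.45 tcp [0.5332 0.1717 0.009 ] phi 0.3486 F [-13.6  -8.4   7.8] gap 0.0517
tcp in rack [-0.01142443  0.04111657]
```

View pics/w11.png

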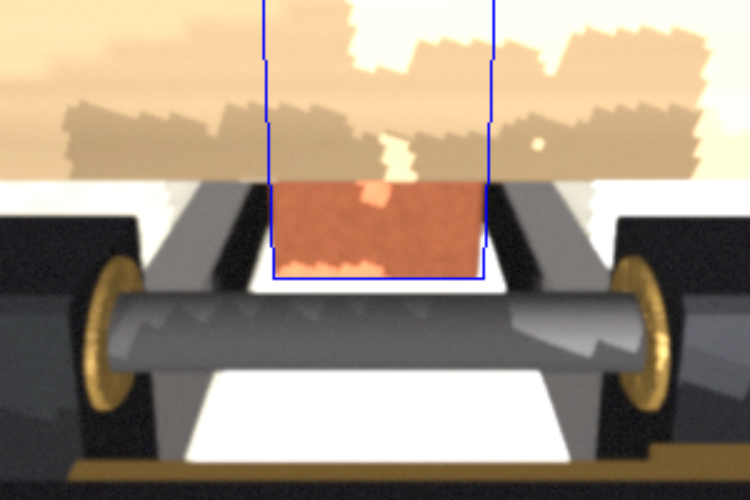

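Emit:
{"name": "carry_out", "arguments": {
  "dp": [
    [-1,0,0],
    [0,0,0],
    [0,0,0],
    [0,0,20],
    [0,0,40],
    [0,0,40],
    [0,0,40],
    [3,-15,30],
    [4,-36,10],
    [4,-38,5]
  ],
  "turn": [
    [0,0,0],
    [0,0,0],
    [0,0,0],
    [0,0.009,0],
    [0,0.009,0],
    [0,0,0],
    [0,0,0],
    [0,0,-0.03],
    [0,0,-0.03],
    [0,0,-0.03]
  ],
  "grip": [0.3,0.3,0.3,0.25,0.2,0.15,0.1,0.1,0.1,0.1]
}}

```text
t: 15.33
tcp_pos: [0.5531, 0.0861, 0.2008]
eef_rot: [[0.966, 0.257, -0.011], [0.257, -0.966, 0.005], [-0.009, -0.007, -1.0]]
ft_force: [1.6, -0.1, -0.7]
finger_gap: 0.0844
```

Emit:
{"name": "carry_out", "arguments": {
  "dp": [
    [4,-38,0],
    [4,-38,0],
    [4,-38,0],
    [4,-38,0],
    [4,-38,0],
    [4,-38,0],
    [4,-38,0],
    [3,-10,0],
    [0,0,0]
  ],
  "turn": [
    [0,0,-0.03],
    [0,0,-0.03],
    [0,0,-0.03],
    [0,0,-0.03],
    [0,0,-0.03],
    [0,0,-0.02],
    [0,0,0],
    [0,0,0],
    [0,0,0]
  ],
  "grip": [0.1,0.1,0.1,0.1,0.1,0.1,0.1,0.1,0.1]
}}

```text
t: 16.08
tcp_pos: [0.5815, -0.1942, 0.1961]
eef_rot: [[0.996, 0.083, -0.018], [0.084, -0.996, 0.006], [-0.018, -0.008, -1.0]]
ft_force: [1.2, 0.2, -0.9]
finger_gap: 0.0843
```

```bash
cat >> h.py <<'E'
def wfit(uv0,p0,box,name,extra=()):
    s=st();print(s['eef_rot'][:,2].round(3))
    w=camera_info("wrist");im=capture("wrist");o=np.clip(im*1.6,0,255).astype(np.uint8)
    cv2.imwrite(f"pics/{name}raw.png",im);np.savez(f"{name}.npz",**w)
    m=orange2(im); m[260:]=0
    p=None
    if uv0 is None: uv0=proj(w,[p0[0],p0[1],.01])
    c=contours(m,uv0,300)
    if c is not None:
        c=c[(c[:,0,1]>3)&(c[:,0,1]<256)&(c[:,0,0]>3)&(c[:,0,0]<556)]
        p,e=fitbox([(w,c)],p0,box);print("fit",p.round(4),round(e,2))
        cv2.polylines(o,[hull(w,p,box).astype(np.int32)],True,(0,255,0),1)
    cv2.polylines(o,[hull(w,p0,box).astype(np.int32)],True,(255,0,0),1)
    cv2.imwrite(f"pics/{name}.png",o);return p
E
python3 - <<'E'
from h import *
wfit(None,(.629,-.188,.0857),TRAY,"w12")
im=capture("top");cv2.imwrite("pics/top12.png",np.clip(im*1.5,0,255).astype(np.uint8))
E
```

```text
t 16.08 tcp [ 0.5815 -0.1942  0.1961] phi 0.0837 F [ 1.2  0.2 -0.9] gap 0.0843
[-0.018  0.006 -1.   ]
fit [ 0.63   -0.1861  0.0904] 0.95
```

View pics/w12.png

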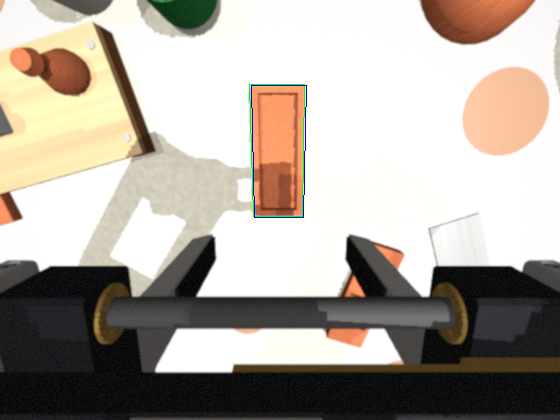

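View pics/top12.png

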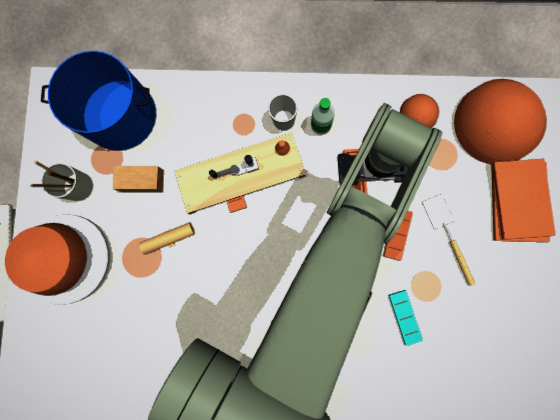

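Emit:
{"name": "carry_out", "arguments": {
  "dp": [
    [-5,2,-30],
    [0,0,-40],
    [0,0,-40],
    [0,0,-40],
    [0,0,-20],
    [0,0,-8],
    [0,0,-3],
    [0,0,0]
  ],
  "turn": [
    [-0.006,-0.018,0],
    [0,0,0],
    [0,0,0],
    [0,0,0],
    [0,0,0],
    [0,0,0],
    [0,0,0],
    [0,0,0]
  ],
  "grip": [0.1,0.1,0.1,0.1,0.1,0.1,0.1,0.15]
}}

```text
t: 16.85
tcp_pos: [0.5758, -0.1877, 0.0151]
eef_rot: [[0.996, 0.089, -0.003], [0.089, -0.996, 0.001], [-0.003, -0.002, -1.0]]
ft_force: [0.7, 0.7, 0.7]
finger_gap: 0.0815
```

Run:
```python
from h import *
wfit(None,(.6295,-.187,.088),TRAY,"w13")
```

```text
t 16.85 tcp [ 0.5758 -0.1877  0.0151] phi 0.0895 F [0.7 0.7 0.7] gap 0.0815
[-0.003  0.001 -1.   ]
fit [ 0.6296 -0.1867  0.0914] 0.87
```

View pics/w13.png

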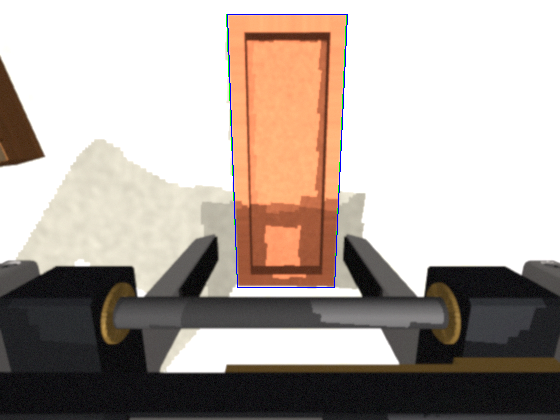

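Emit:
{"name": "carry_out", "arguments": {
  "dp": [
    [0,-3,-2],
    [0,-1,-2],
    [0,0,0],
    [0,0,0],
    [0,0,0],
    [0,0,0]
  ],
  "turn": [
    [0,0,0],
    [0,0,0],
    [0,0,0],
    [0,0,0],
    [0,0,0],
    [0,0,0]
  ],
  "grip": [0.15,0.2,1,1,1,1],
  "squeeze": 30
}}

```text
t: 17.4
tcp_pos: [0.5751, -0.1929, 0.011]
eef_rot: [[0.996, 0.087, -0.004], [0.087, -0.996, 0.002], [-0.004, -0.002, -1.0]]
ft_force: [-0.5, 0.2, 3.1]
finger_gap: 0.06
```

Emit:
{"name": "carry_out", "arguments": {
  "dp": [
    [-10,0,1],
    [-25,0,0],
    [-28,0,0],
    [-28,4,0],
    [-28,15,0],
    [-22,24,0],
    [-9,26,0],
    [0,26,0],
    [0,26,0],
    [0,26,0]
  ],
  "turn": [
    [0,0,0],
    [0,0,0],
    [0,0,0],
    [0,0,0],
    [0,0,0],
    [0,0,0.04],
    [0,0,0.05],
    [0,0,0.05],
    [0,0,0.05],
    [0,0,0.04]
  ],
  "grip": [1,1,1,1,1,1,1,1,1,1]
}}

```text
t: 18.23
tcp_pos: [0.4242, -0.0449, 0.0114]
eef_rot: [[0.95, 0.314, -0.005], [0.314, -0.95, 0.0], [-0.004, -0.002, -1.0]]
ft_force: [0.4, 0.5, -2.7]
finger_gap: 0.0597
```

Emit:
{"name": "carry_out", "arguments": {
  "dp": [
    [0,26,0],
    [0,26,0],
    [0,26,0],
    [0,10,0],
    [0,0,0],
    [0,0,0]
  ],
  "turn": [
    [0,0,0.03],
    [0,0,0],
    [0,0,0],
    [0,0,0],
    [0,0,0],
    [0,0,0]
  ],
  "grip": [1,1,1,1,1,1]
}}

```text
t: 18.73
tcp_pos: [0.4248, 0.0421, 0.0113]
eef_rot: [[0.94, 0.342, -0.005], [0.342, -0.94, -0.0], [-0.005, -0.001, -1.0]]
ft_force: [-0.1, 0.1, -1.7]
finger_gap: 0.0603
```

```bash
cat >> h.py <<'E'
RK=np.array([.558,.137]);RA=.3485
def rackof(p): return (R2(RA).T@(np.array(p)[:2]-RK)*1000).round(1)
E
python3 - <<'E'
from h import *
s=sense();p=s['tcp_pos'][:2];ph=np.arctan2(s['eef_rot'][1,0],s['eef_rot'][0,0])
c=p+.054*np.array([np.cos(ph),np.sin(ph)])
q=wfit(None,(*c,ph),TRAY,"w14")
print("tcp rack",rackof(p),"tray rack",rackof(q) if q is not None else None)
E
```

```text
t 18.73 tcp [0.4248 0.0421 0.0113] phi 0.3495 F [-0.1  0.1 -1.7] gap 0.0603
[-0.005 -0.    -1.   ]
fit [0.4761 0.061  0.3617] 0.96
tcp rack [-157.6  -43.7] tray rack [-102.9  -43.4]
```

View pics/w14.png

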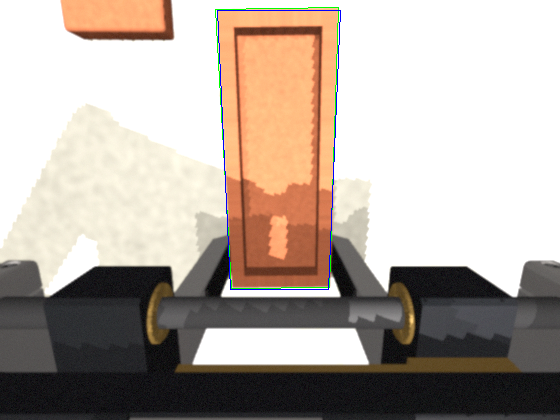

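Emit:
{"name": "carry_out", "arguments": {
  "dp": [
    [11,7,0],
    [24,8,0],
    [24,8,0],
    [24,9,0],
    [24,9,0],
    [14,5,0],
    [8,3,0],
    [0,0,0],
    [0,0,0]
  ],
  "turn": [
    [0,0,0],
    [0,0,0],
    [0,0,0],
    [0,0,0],
    [0,0,0],
    [0,0,0],
    [0,0,0],
    [0,0,0],
    [0,0,0]
  ],
  "grip": [1,1,1,1,1,1,1,1,1]
}}

```text
t: 19.53
tcp_pos: [0.5532, 0.0901, 0.0109]
eef_rot: [[0.94, 0.34, -0.006], [0.34, -0.941, -0.0], [-0.006, -0.002, -1.0]]
ft_force: [-0.5, 0.5, -1.9]
finger_gap: 0.0596
```

Run:
```python
from h import *
s=st();print("tcp rack",rackof(s['tcp_pos']))
w=camera_info("wrist");im=capture("wrist");o=np.clip(im*1.6,0,255).astype(np.uint8)
cv2.polylines(o,[hull(w,(*(RK+R2(RA)@[.04,-.04]),RA),TRAY).astype(np.int32)],True,(255,0,0),1)
cv2.polylines(o,[hull(w,(*RK,RA),BOARD).astype(np.int32)],True,(255,0,255),1)
cv2.imwrite("pics/w15.png",o)
```

```text
t 19.53 tcp [0.5532 0.0901 0.0109] phi 0.3467 F [-0.5  0.5 -1.9] gap 0.0596
tcp rack [-20.6 -42.4]
```

View pics/w15.png

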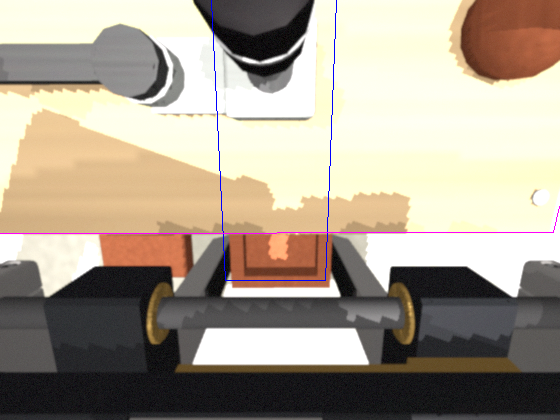

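Emit:
{"name": "carry_out", "arguments": {
  "dp": [
    [2,3,0],
    [2,1,0],
    [0,0,0],
    [0,0,0]
  ],
  "turn": [
    [0,0,0],
    [0,0,0],
    [0,0,0],
    [0,0,0]
  ],
  "grip": [1,1,1,1]
}}

```text
t: 19.92
tcp_pos: [0.5561, 0.0949, 0.0109]
eef_rot: [[0.94, 0.341, -0.008], [0.341, -0.94, -0.0], [-0.007, -0.002, -1.0]]
ft_force: [-3.7, -2.4, -1.2]
finger_gap: 0.0599
```

Emit:
{"name": "carry_out", "arguments": {
  "dp": [
    [2,1,0],
    [0,0,0],
    [2,1,0],
    [0,0,0]
  ],
  "turn": [
    [0,0,0],
    [0,0,0],
    [0,0,0],
    [0,0,0]
  ],
  "grip": [1,1,1,1]
}}

```text
t: 20.25
tcp_pos: [0.5564, 0.0954, 0.0108]
eef_rot: [[0.94, 0.342, -0.017], [0.342, -0.94, -0.003], [-0.017, -0.003, -1.0]]
ft_force: [-12.6, -7.5, 7.4]
finger_gap: 0.0594
```

Emit:
{"name": "carry_out", "arguments": {
  "dp": [
    [2,1,0],
    [0,0,0]
  ],
  "turn": [
    [0,0,0],
    [0,0,0]
  ],
  "grip": [1,1]
}}

```text
t: 20.42
tcp_pos: [0.5568, 0.0956, 0.0106]
eef_rot: [[0.939, 0.343, -0.021], [0.342, -0.94, -0.005], [-0.021, -0.002, -1.0]]
ft_force: [-15.8, -8.7, 10.7]
finger_gap: 0.0594
```

Emit:
{"name": "carry_out", "arguments": {
  "dp": [
    [-1,0,0],
    [0,0,0],
    [0,0,0],
    [0,0,20],
    [0,0,40],
    [0,0,40],
    [-10,-20,40],
    [-15,-36,30],
    [-15,-36,10],
    [-15,-36,5]
  ],
  "turn": [
    [0,0,0],
    [0,0,0],
    [0,0,0],
    [0,0,0],
    [0,0,0],
    [0,0,0],
    [0,0,-0.03],
    [0,0,-0.06],
    [0,0,-0.06],
    [0,0,-0.06]
  ],
  "grip": [0.25,0.25,0.25,0.25,0.25,0.15,0.1,0.1,0.1,0.1]
}}

```text
t: 21.25
tcp_pos: [0.5145, -0.0234, 0.193]
eef_rot: [[0.991, 0.137, 0.007], [0.137, -0.991, -0.001], [0.007, 0.002, -1.0]]
ft_force: [1.2, -0.3, -0.6]
finger_gap: 0.0844
```

Emit:
{"name": "carry_out", "arguments": {
  "dp": [
    [-15,-36,0],
    [-15,-36,0],
    [-15,-36,0],
    [-15,-36,0],
    [-15,-36,0],
    [-15,-36,0],
    [-12,-36,0],
    [-4,-20,0],
    [0,0,0],
    [0,0,0]
  ],
  "turn": [
    [0,0,-0.06],
    [0,0,-0.06],
    [0,0,-0.06],
    [0,0,-0.06],
    [0,0,-0.06],
    [0,0,-0.06],
    [0,0,-0.02],
    [0,0,0],
    [0,0,0],
    [0,0,0]
  ],
  "grip": [0.1,0.1,0.1,0.1,0.1,0.1,0.1,0.1,0.1,0.1]
}}

```text
t: 22.08
tcp_pos: [0.4059, -0.2959, 0.1891]
eef_rot: [[0.97, -0.242, -0.001], [-0.242, -0.97, 0.001], [-0.001, -0.001, -1.0]]
ft_force: [-0.3, 0.2, -0.3]
finger_gap: 0.0844
```

Run:
```python
from h import *
wfit(None,(.449,-.3175,-.24),TILE,"w16")
im=capture("top");o=np.clip(im*1.5,0,255).astype(np.uint8);cv2.imwrite("pics/top16.png",cv2.resize(o[100:300,150:430],None,fx=2.8,fy=2.8,interpolation=cv2.INTER_CUBIC))
```

```text
t 22.08 tcp [ 0.4059 -0.2959  0.1891] phi -0.2444 F [-0.3  0.2 -0.3] gap 0.0844
[-0.001  0.001 -1.   ]
fit [ 0.4502 -0.316  -0.2391] 1.13
```

View pics/w16.png

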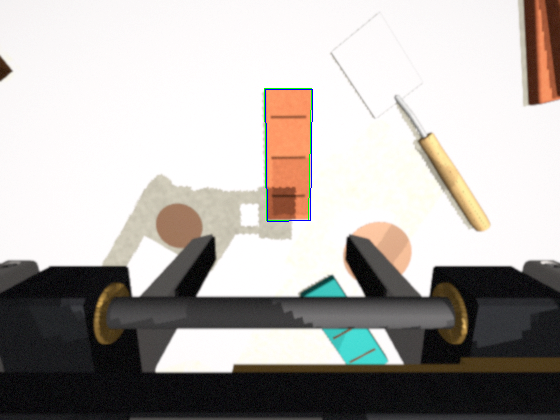

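View pics/top16.png

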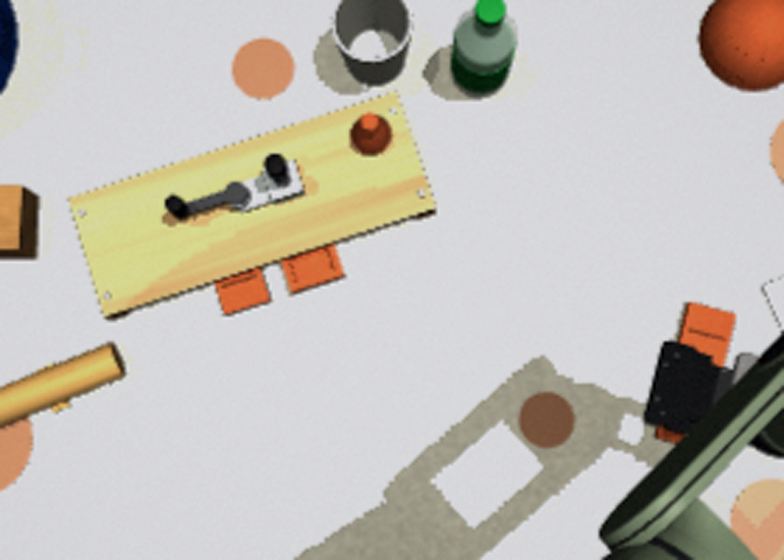

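Emit:
{"name": "carry_out", "arguments": {
  "dp": [
    [-5,-5,-30],
    [-5,-4,-40],
    [0,0,-40],
    [0,0,-40],
    [0,0,-20],
    [0,0,-6],
    [0,0,-2],
    [0,0,0],
    [0,0,0],
    [0,0,0]
  ],
  "turn": [
    [0,0,0],
    [0,0,0],
    [0,0,0],
    [0,0,0],
    [0,0,0],
    [0,0,0],
    [0,0,0],
    [0,0,0],
    [0,0,0],
    [0,0,0]
  ],
  "grip": [0.1,0.1,0.1,0.1,0.1,0.1,0.1,0.2,1,1],
  "squeeze": 30
}}

```text
t: 23.02
tcp_pos: [0.3966, -0.3043, 0.0119]
eef_rot: [[0.971, -0.239, -0.001], [-0.239, -0.971, 0.0], [-0.001, 0.0, -1.0]]
ft_force: [0.2, 0.1, 0.3]
finger_gap: 0.068
```

Emit:
{"name": "carry_out", "arguments": {
  "dp": [
    [0,0,0],
    [0,0,0],
    [0,0,0]
  ],
  "turn": [
    [0,0,0],
    [0,0,0],
    [0,0,0]
  ],
  "grip": [1,1,1]
}}

```text
t: 23.27
tcp_pos: [0.3957, -0.3038, 0.011]
eef_rot: [[0.971, -0.24, -0.002], [-0.24, -0.971, 0.002], [-0.003, -0.001, -1.0]]
ft_force: [0.2, 0.1, 3.8]
finger_gap: 0.0513
```

Run:
```python
from h import *
q=wfit(None,(.4495,-.317,-.24),TILE,"w17")
print("target tcp",(RK+R2(RA)@[-.155,-.12]))
```

```text
t 23.27 tcp [ 0.3957 -0.3038  0.011 ] phi -0.2423 F [0.2 0.1 3.8] gap 0.0513
[-0.002  0.002 -1.   ]
fit [ 0.4495 -0.3169 -0.2295] 1.46
target tcp [ 0.45329627 -0.02871702]
```

View pics/w17.png

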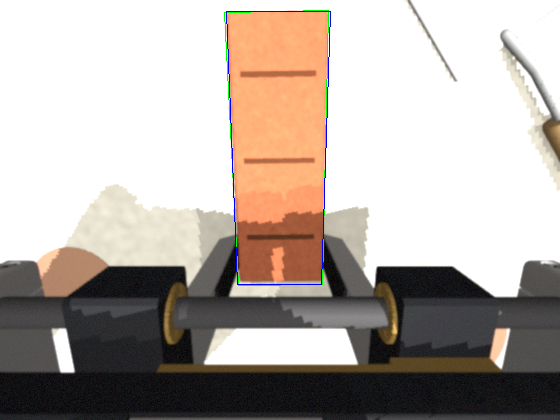

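Emit:
{"name": "carry_out", "arguments": {
  "dp": [
    [1,10,1],
    [4,22,0],
    [5,26,0],
    [6,26,0],
    [6,26,0],
    [6,26,0],
    [6,26,0],
    [6,26,0],
    [6,26,0],
    [5,26,0]
  ],
  "turn": [
    [0,0,0.03],
    [0,0,0.055],
    [0,0,0.055],
    [0,0,0.055],
    [0,0,0.055],
    [0,0,0.055],
    [0,0,0.055],
    [0,0,0.055],
    [0,0,0.055],
    [0,0,0.055]
  ],
  "grip": [1,1,1,1,1,1,1,1,1,1]
}}

```text
t: 24.15
tcp_pos: [0.4458, -0.0618, 0.0111]
eef_rot: [[0.959, 0.283, -0.005], [0.283, -0.959, 0.0], [-0.004, -0.002, -1.0]]
ft_force: [0.3, -0.3, -1.0]
finger_gap: 0.0517
```

Emit:
{"name": "carry_out", "arguments": {
  "dp": [
    [5,24,0],
    [2,12,0],
    [0,0,0],
    [0,0,0],
    [0,0,0]
  ],
  "turn": [
    [0,0,0.055],
    [0,0,0.01],
    [0,0,0],
    [0,0,0],
    [0,0,0]
  ],
  "grip": [1,1,1,1,1]
}}

```text
t: 24.57
tcp_pos: [0.4527, -0.0276, 0.0111]
eef_rot: [[0.94, 0.341, -0.005], [0.341, -0.94, 0.0], [-0.005, -0.002, -1.0]]
ft_force: [0.0, 1.0, -0.4]
finger_gap: 0.0521
```

Run:
```python
from h import *
s=sense();p=s['tcp_pos'][:2];ph=np.arctan2(s['eef_rot'][1,0],s['eef_rot'][0,0])
c=p+.0555*np.array([np.cos(ph),np.sin(ph)])
q=wfit(None,(*c,ph),TILE,"w18")
print("tcp rack",rackof(p),"tile rack",rackof(q) if q is not None else None)
```

```text
t 24.57 tcp [ 0.4527 -0.0276  0.0111] phi 0.3481 F [ 0.   1.  -0.4] gap 0.0521
[-0.005  0.    -1.   ]
fit [ 0.5043 -0.0085  0.3618] 1.48
tcp rack [-155.2 -118.7] tile rack [-100.1 -118.4]
```

View pics/w18.png

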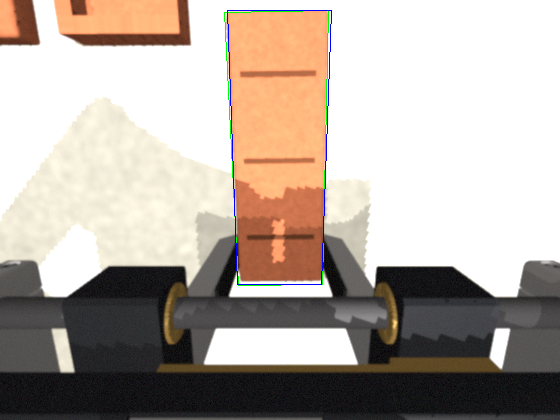

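Emit:
{"name": "carry_out", "arguments": {
  "dp": [
    [12,4,0],
    [24,8,0],
    [24,9,0],
    [24,8,0],
    [24,9,0],
    [12,4,0],
    [4,2,0],
    [0,0,0],
    [0,0,0]
  ],
  "turn": [
    [0,0,0],
    [0,0,0],
    [0,0,0],
    [0,0,0],
    [0,0,0],
    [0,0,0],
    [0,0,0],
    [0,0,0],
    [0,0,0]
  ],
  "grip": [1,1,1,1,1,1,1,1,1]
}}

```text
t: 25.37
tcp_pos: [0.5766, 0.0156, 0.0109]
eef_rot: [[0.94, 0.34, -0.005], [0.34, -0.941, 0.0], [-0.005, -0.002, -1.0]]
ft_force: [0.0, -0.3, -0.1]
finger_gap: 0.0516
```

Emit:
{"name": "carry_out", "arguments": {
  "dp": [
    [2,1,0],
    [2,1,0],
    [0,0,0],
    [0,0,0]
  ],
  "turn": [
    [0,0,0],
    [0,0,0],
    [0,0,0],
    [0,0,0]
  ],
  "grip": [1,1,1,1]
}}

```text
t: 25.7
tcp_pos: [0.5805, 0.0184, 0.011]
eef_rot: [[0.94, 0.341, -0.005], [0.341, -0.94, 0.0], [-0.005, -0.002, -1.0]]
ft_force: [0.3, 0.3, -1.0]
finger_gap: 0.052
```

Emit:
{"name": "carry_out", "arguments": {
  "dp": [
    [2,1,0],
    [0,0,0],
    [2,1,0],
    [0,0,0]
  ],
  "turn": [
    [0,0,0],
    [0,0,0],
    [0,0,0],
    [0,0,0]
  ],
  "grip": [1,1,1,1]
}}

```text
t: 26.03
tcp_pos: [0.5826, 0.0197, 0.0109]
eef_rot: [[0.94, 0.341, -0.011], [0.341, -0.94, -0.001], [-0.011, -0.002, -1.0]]
ft_force: [-6.6, -3.2, 4.1]
finger_gap: 0.0516
```

Run:
```python
from h import *
s=st();print("tcp rack",rackof(s['tcp_pos']))
w=camera_info("wrist");im=capture("wrist");o=np.clip(im*1.6,0,255).astype(np.uint8)
cv2.polylines(o,[hull(w,(*(RK+R2(RA)@[.04,-.12]),RA),TILE).astype(np.int32)],True,(255,0,0),1)
cv2.polylines(o,[hull(w,(*RK,RA),BOARD).astype(np.int32)],True,(255,0,255),1)
cv2.imwrite("pics/w19.png",o)
```

```text
t 26.03 tcp [0.5826 0.0197 0.0109] phi 0.3483 F [-6.6 -3.2  4.1] gap 0.0516
tcp rack [ -16.9 -118.6]
```

View pics/w19.png

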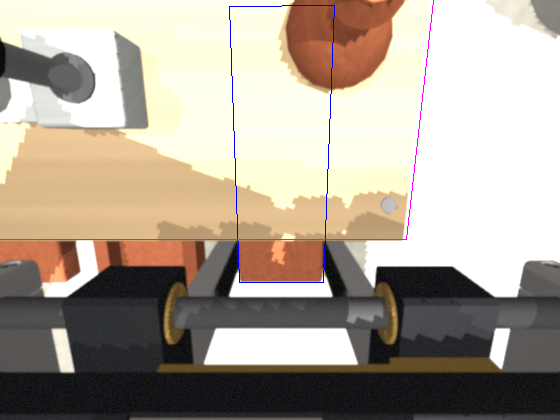

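Emit:
{"name": "carry_out", "arguments": {
  "dp": [
    [2,1,0],
    [0,0,0]
  ],
  "turn": [
    [0,0,0],
    [0,0,0]
  ],
  "grip": [1,1]
}}

```text
t: 26.25
tcp_pos: [0.5826, 0.0198, 0.0109]
eef_rot: [[0.94, 0.342, -0.015], [0.342, -0.94, -0.003], [-0.015, -0.003, -1.0]]
ft_force: [-10.2, -6.6, 8.3]
finger_gap: 0.0515
```

Emit:
{"name": "carry_out", "arguments": {
  "dp": [
    [-1,0,0],
    [0,0,0],
    [0,0,0],
    [0,0,30],
    [0,0,40],
    [0,0,40],
    [0,0,40],
    [0,0,30],
    [0,0,0],
    [0,0,0]
  ],
  "turn": [
    [0,0,0],
    [0,0,0],
    [0,0,0],
    [0,0,0],
    [0,0,0],
    [0,0,0],
    [0,0,0],
    [0,0,0],
    [0,0,0],
    [0,0,0]
  ],
  "grip": [0.3,0.3,0.3,0.3,0.3,0.3,0.3,0.3,0.3,0.3]
}}

```text
t: 27.08
tcp_pos: [0.5886, 0.0216, 0.1946]
eef_rot: [[0.94, 0.341, 0.003], [0.341, -0.94, -0.0], [0.003, 0.001, -1.0]]
ft_force: [0.1, 0.2, -0.8]
finger_gap: 0.0659
```

Emit:
{"name": "carry_out", "arguments": {
  "dp": [
    [8,17,0],
    [16,29,0],
    [16,29,0],
    [14,26,0],
    [0,0,0],
    [0,0,0],
    [0,0,0]
  ],
  "turn": [
    [0,0,0],
    [0,0,0],
    [0,0,0],
    [0,0,0],
    [0,0,0],
    [0,0,0],
    [0,0,0]
  ],
  "grip": [0.4,0.4,0.4,0.4,0.4,0.4,0.4]
}}

```text
t: 27.67
tcp_pos: [0.6388, 0.1222, 0.1889]
eef_rot: [[0.94, 0.341, -0.008], [0.341, -0.94, -0.0], [-0.008, -0.002, -1.0]]
ft_force: [-0.0, -0.6, 0.4]
finger_gap: 0.0563
```

Run:
```python
from h import *
s=st();print("tcp rack",rackof(s['tcp_pos']),s['eef_rot'][:,2].round(3))
w=camera_info("wrist");im=capture("wrist");o=np.clip(im*1.6,0,255).astype(np.uint8)
P=RK+R2(RA)@[.075,-.04]
u=proj(w,[*P,.131]);print(u);cv2.drawMarker(o,tuple(u.astype(int)),(0,0,255),0,10)
t=s['tcp_pos'];print("tcp line px",proj(w,[t[0],t[1],.131]))
cv2.imwrite("pics/w20.png",o)
im=capture("top");o=np.clip(im*1.5,0,255).astype(np.uint8);cv2.imwrite("pics/top20.png",cv2.resize(o[100:300,150:430],None,fx=2.8,fy=2.8,interpolation=cv2.INTER_CUBIC))
im=capture("scene");o=np.clip(im*1.5,0,255).astype(np.uint8);cv2.imwrite("pics/s20.png",cv2.resize(o[180:340,180:420],None,fx=3,fy=3,interpolation=cv2.INTER_CUBIC))
```

```text
t 27.67 tcp [0.6388 0.1222 0.1889] phi 0.3482 F [-0.  -0.6  0.4] gap 0.0563
tcp rack [ 70.9 -41.5] [-0.008 -0.    -1.   ]
[278.12525177 220.18680604]
tcp line px [279.97999553 225.06860388]
```

View pics/w20.png

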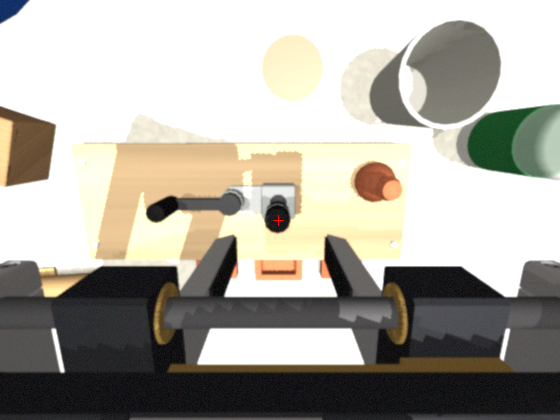

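View pics/top20.png

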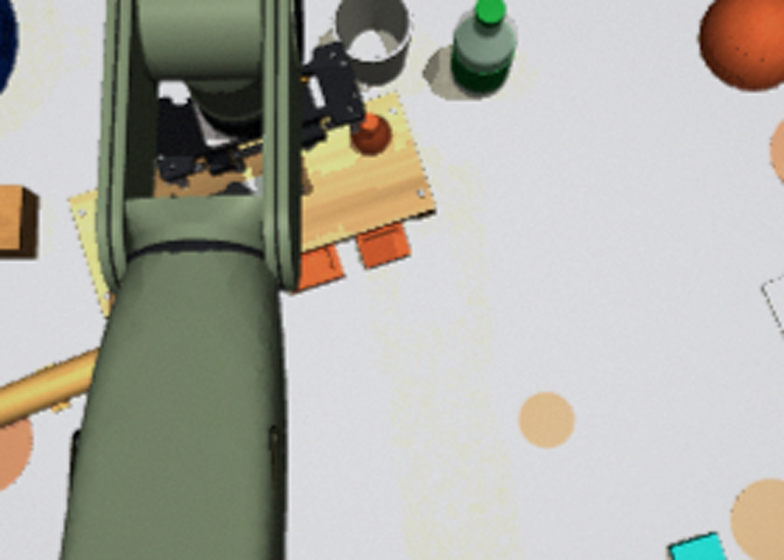

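View pics/s20.png

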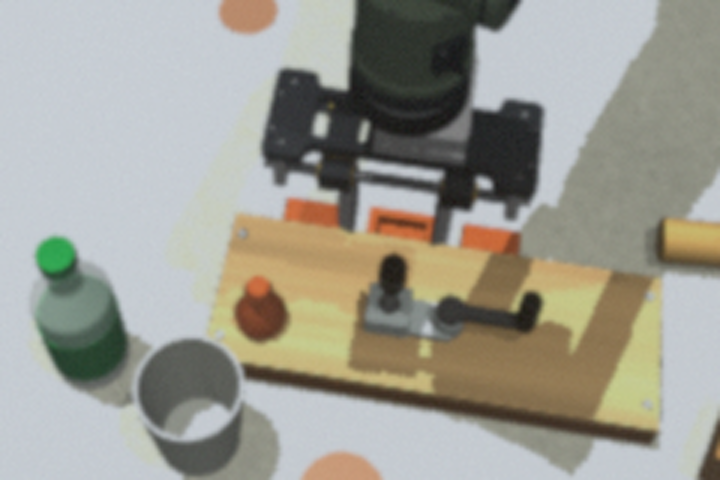

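Emit:
{"name": "carry_out", "arguments": {
  "dp": [
    [3,2,0],
    [1,1,-20],
    [0,0,-30],
    [0,0,-22],
    [0,0,-10],
    [0,0,-3],
    [0,0,0],
    [0,0,0],
    [0,0,0],
    [0,0,0]
  ],
  "turn": [
    [0,0,0],
    [0,0,0],
    [0,0,0],
    [0,0,0],
    [0,0,0],
    [0,0,0],
    [0,0,0],
    [0,0,0],
    [0,0,0],
    [0,0,0]
  ],
  "grip": [0.45,0.45,0.45,0.45,0.45,0.45,0.45,1,1,1],
  "squeeze": 25
}}

```text
t: 28.65
tcp_pos: [0.6455, 0.1256, 0.1083]
eef_rot: [[0.94, 0.341, -0.001], [0.341, -0.94, 0.0], [-0.001, -0.001, -1.0]]
ft_force: [-0.7, -0.4, 0.0]
finger_gap: 0.0347
```

Emit:
{"name": "carry_out", "arguments": {
  "dp": [
    [0,0,0],
    [0,0,0],
    [0,0,0]
  ],
  "turn": [
    [0,0,0],
    [0,0,0],
    [0,0,0]
  ],
  "grip": [1,1,1]
}}

```text
t: 28.9
tcp_pos: [0.6443, 0.1272, 0.1074]
eef_rot: [[0.94, 0.341, -0.004], [0.341, -0.94, 0.003], [-0.002, -0.004, -1.0]]
ft_force: [-1.0, 4.7, 2.4]
finger_gap: 0.0216
```

Run:
```python
from h import *
s=st();print("tcp rack",rackof(s['tcp_pos']),s['eef_rot'][:,2].round(3))
w=camera_info("wrist");im=capture("wrist");o=np.clip(im*1.6,0,255).astype(np.uint8)
cv2.imwrite("pics/w21.png",o)
```

```text
t 28.9 tcp [0.6443 0.1272 0.1074] phi 0.348 F [-1.   4.7  2.4] gap 0.0216
tcp rack [ 77.8 -38.6] [-0.004  0.003 -1.   ]
```

View pics/w21.png

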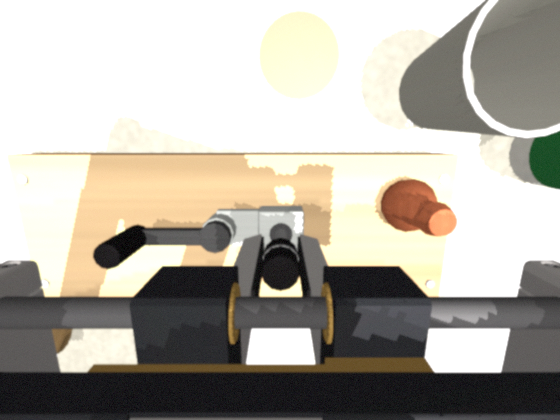

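Emit:
{"name": "carry_out", "arguments": {
  "dp": [
    [0,0,-3],
    [0,0,-5],
    [0,0,-5],
    [0,0,-4],
    [0,0,-3],
    [0,0,0],
    [0,0,0]
  ],
  "turn": [
    [0,0,0],
    [0,0,0],
    [0,0,0],
    [0,0,0],
    [0,0,0],
    [0,0,0],
    [0,0,0]
  ],
  "grip": [1,1,1,1,1,1,1]
}}

```text
t: 29.53
tcp_pos: [0.6443, 0.1272, 0.0861]
eef_rot: [[0.94, 0.341, -0.004], [0.341, -0.94, 0.003], [-0.003, -0.004, -1.0]]
ft_force: [0.9, 5.3, -0.1]
finger_gap: 0.0214
```

Emit:
{"name": "carry_out", "arguments": {
  "dp": [
    [0,0,-2],
    [0,0,0],
    [0,0,0]
  ],
  "turn": [
    [0,0,0],
    [0,0,0],
    [0,0,0]
  ],
  "grip": [1,1,1]
}}

```text
t: 29.78
tcp_pos: [0.6443, 0.1272, 0.0845]
eef_rot: [[0.94, 0.341, -0.004], [0.341, -0.94, 0.003], [-0.003, -0.004, -1.0]]
ft_force: [-0.4, 4.7, 1.1]
finger_gap: 0.0214
```

Emit:
{"name": "carry_out", "arguments": {
  "dp": [
    [0,0,-1],
    [0,0,0],
    [0,0,0]
  ],
  "turn": [
    [0,0,0],
    [0,0,0],
    [0,0,0]
  ],
  "grip": [1,1,1]
}}

```text
t: 30.03
tcp_pos: [0.6443, 0.1272, 0.0837]
eef_rot: [[0.94, 0.341, -0.004], [0.341, -0.94, 0.003], [-0.003, -0.004, -1.0]]
ft_force: [-1.3, 5.8, 2.7]
finger_gap: 0.0214
```

Emit:
{"name": "carry_out", "arguments": {
  "dp": [
    [0,0,-1],
    [0,0,0],
    [0,0,0]
  ],
  "turn": [
    [0,0,0],
    [0,0,0],
    [0,0,0]
  ],
  "grip": [1,1,1]
}}

```text
t: 30.28
tcp_pos: [0.6443, 0.1272, 0.0834]
eef_rot: [[0.94, 0.341, -0.004], [0.341, -0.94, 0.003], [-0.003, -0.004, -1.0]]
ft_force: [-1.8, 5.3, 4.7]
finger_gap: 0.0216
```

Emit:
{"name": "carry_out", "arguments": {
  "dp": [
    [0,0,-1],
    [0,0,0],
    [0,0,0]
  ],
  "turn": [
    [0,0,0],
    [0,0,0],
    [0,0,0]
  ],
  "grip": [1,1,1]
}}

```text
t: 30.53
tcp_pos: [0.6444, 0.1272, 0.0834]
eef_rot: [[0.94, 0.341, -0.004], [0.341, -0.94, 0.003], [-0.002, -0.004, -1.0]]
ft_force: [-3.8, 3.7, 9.4]
finger_gap: 0.0214
```

Emit:
{"name": "carry_out", "arguments": {
  "dp": [
    [0,0,-1],
    [0,0,0],
    [0,0,0]
  ],
  "turn": [
    [0,0,0],
    [0,0,0],
    [0,0,0]
  ],
  "grip": [1,1,1]
}}

```text
t: 30.78
tcp_pos: [0.6444, 0.1272, 0.0833]
eef_rot: [[0.94, 0.341, -0.004], [0.341, -0.94, 0.003], [-0.002, -0.004, -1.0]]
ft_force: [-5.6, 4.7, 12.0]
finger_gap: 0.0216
```

Emit:
{"name": "carry_out", "arguments": {
  "dp": [
    [0,0,2],
    [0,0,0],
    [0,0,0],
    [0,0,0]
  ],
  "turn": [
    [0,0,0],
    [0,0,0],
    [0,0,0],
    [0,0,0]
  ],
  "grip": [1,1,0.5,0.45]
}}

```text
t: 31.12
tcp_pos: [0.6443, 0.125, 0.0823]
eef_rot: [[0.94, 0.341, -0.004], [0.341, -0.94, -0.001], [-0.004, -0.0, -1.0]]
ft_force: [0.2, 0.1, -0.0]
finger_gap: 0.0316
```

Emit:
{"name": "carry_out", "arguments": {
  "dp": [
    [0,0,20],
    [0,0,40],
    [0,0,40],
    [0,0,0],
    [0,0,0]
  ],
  "turn": [
    [0,0,0],
    [0,0,0],
    [0,0,0],
    [0,0,0],
    [0,0,0]
  ],
  "grip": [0.45,0.45,0.45,0.45,0.45]
}}

```text
t: 31.53
tcp_pos: [0.6469, 0.1248, 0.1863]
eef_rot: [[0.94, 0.34, 0.004], [0.34, -0.94, -0.0], [0.003, 0.002, -1.0]]
ft_force: [1.0, 0.7, -0.5]
finger_gap: 0.0515
```

Run:
```python
from h import *
s=st();print("tcp rack",rackof(s['tcp_pos']),s['eef_rot'][:,2].round(3))
w=camera_info("wrist");im=capture("wrist");o=np.clip(im*1.6,0,255).astype(np.uint8)
P=RK+R2(RA)@[.0755,-.04]
for z,c in((.131,(0,0,255)),(.107,(0,255,0))):
    u=proj(w,[*P,z]);print(u);cv2.drawMarker(o,tuple(u.astype(int)),c,0,10)
P=np.array([.6052,.2297]);u=proj(w,[*P,.107]);cv2.drawMarker(o,tuple(u.astype(int)),(255,0,0),0,10)
cv2.imwrite("pics/w22.png",o)
im=capture("scene");o=np.clip(im*1.5,0,255).astype(np.uint8);cv2.imwrite("pics/s22.png",cv2.resize(o[180:340,180:420],None,fx=3,fy=3,interpolation=cv2.INTER_CUBIC))
```

```text
t 31.53 tcp [0.6469 0.1248 0.1863] phi 0.3474 F [ 1.   0.7 -0.5] gap 0.0515
tcp rack [ 79.4 -41.8] [ 0.004 -0.    -1.   ]
[277.45526047 231.3780107 ]
[277.6814093 223.3261926]
```

View pics/w22.png

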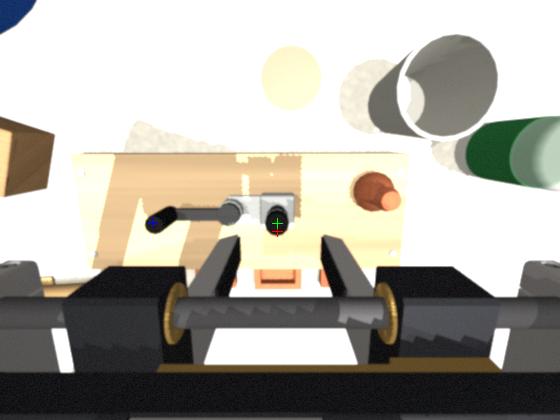

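View pics/s22.png

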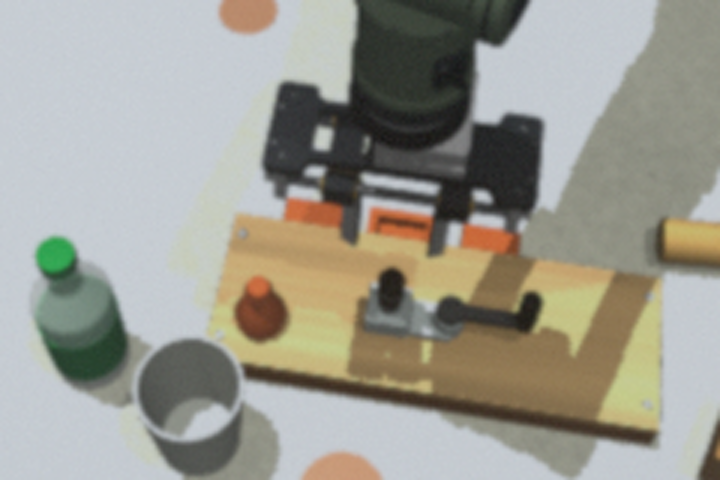

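Emit:
{"name": "carry_out", "arguments": {
  "dp": [
    [-10,20,0],
    [-11,28,0],
    [-11,28,0],
    [-10,28,0],
    [0,0,0],
    [0,0,0],
    [0,0,0],
    [0,0,0],
    [0,0,0],
    [0,0,0]
  ],
  "turn": [
    [0,0,0.12],
    [0,0,0.12],
    [0,0,0.12],
    [0,0,0.12],
    [0,0,0.12],
    [0,0,0.12],
    [0,0,0.12],
    [0,0,0.12],
    [0,0,0.12],
    [0,0,0.12]
  ],
  "grip": [0.45,0.45,0.45,0.45,0.45,0.45,0.45,0.45,0.45,0.45]
}}

```text
t: 32.47
tcp_pos: [0.6004, 0.2288, 0.1789]
eef_rot: [[0.017, 1.0, -0.007], [1.0, -0.017, -0.006], [-0.006, -0.007, -1.0]]
ft_force: [-1.1, -0.5, 0.6]
finger_gap: 0.0515
```

Run:
```python
from h import *
s=st();print("tcp rack",rackof(s['tcp_pos']),s['eef_rot'][:,2].round(3))
w=camera_info("wrist");im=capture("wrist");o=np.clip(im*1.6,0,255).astype(np.uint8)
P=np.array([.6052,.2297]);u=proj(w,[*P,.107]);cv2.drawMarker(o,tuple(u.astype(int)),(255,0,0),0,10)
t=s['tcp_pos'];u=proj(w,[t[0],t[1],.107]);cv2.drawMarker(o,tuple(u.astype(int)),(0,255,0),0,10)
cv2.imwrite("pics/w23.png",o)
```

```text
t 32.47 tcp [0.6004 0.2288 0.1789] phi 1.5537 F [-1.1 -0.5  0.6] gap 0.0515
tcp rack [71.2 71.8] [-0.007 -0.006 -1.   ]
```

View pics/w23.png

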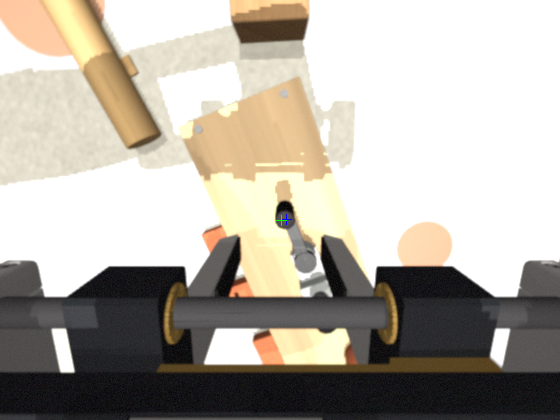

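Emit:
{"name": "carry_out", "arguments": {
  "dp": [
    [4,1,-10],
    [0,0,-25],
    [0,0,-25],
    [0,0,-20],
    [0,0,-10],
    [0,0,0],
    [0,0,0],
    [0,0,0],
    [0,0,0]
  ],
  "turn": [
    [0,0,0],
    [0,0,0],
    [0,0,0],
    [0,0,0],
    [0,0,0],
    [0,0,0],
    [0,0,0],
    [0,0,0],
    [0,0,0]
  ],
  "grip": [0.45,0.45,0.45,0.45,0.45,0.6,0.7,0.72,0.72],
  "squeeze": 5
}}

```text
t: 33.27
tcp_pos: [0.6076, 0.2308, 0.0941]
eef_rot: [[0.024, 1.0, 0.001], [1.0, -0.024, -0.003], [-0.003, 0.001, -1.0]]
ft_force: [-0.4, 0.8, 0.2]
finger_gap: 0.0286
```

Run:
```python
from h import *
s=st();print("tcp rack",rackof(s['tcp_pos']),s['eef_rot'][:,2].round(3))
im=capture("wrist");o=np.clip(im*1.6,0,255).astype(np.uint8)
cv2.imwrite("pics/w24.png",o)
```

```text
t 33.27 tcp [0.6076 0.2308 0.0941] phi 1.5473 F [-0.4  0.8  0.2] gap 0.0286
tcp rack [78.6 71.3] [ 0.001 -0.003 -1.   ]
```

View pics/w24.png

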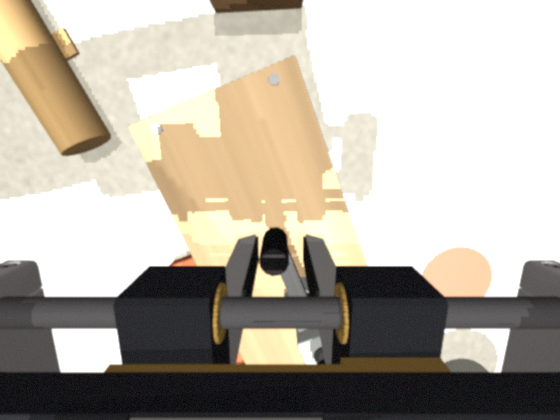

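Emit:
{"name": "carry_out", "arguments": {
  "dp": [
    [12,3,-2],
    [12,1,-2],
    [12,-2,0],
    [12,-5,0],
    [10,-7,0],
    [7,-7,0],
    [3,-3,0],
    [0,0,0],
    [0,0,0]
  ],
  "turn": [
    [0,0,-0.08],
    [0,0,-0.1],
    [0,0,-0.1],
    [0,0,-0.1],
    [0,0,-0.1],
    [0,0,-0.05],
    [0,0,0],
    [0,0,0],
    [0,0,0]
  ],
  "grip": [0.72,0.72,0.72,0.72,0.72,0.72,0.72,0.72,0.72]
}}

```text
t: 34.07
tcp_pos: [0.6741, 0.2122, 0.0895]
eef_rot: [[0.524, 0.852, -0.003], [0.852, -0.524, 0.0], [-0.001, -0.003, -1.0]]
ft_force: [-2.4, 4.0, 1.0]
finger_gap: 0.0265
```

Emit:
{"name": "carry_out", "arguments": {
  "dp": [
    [2,-2,0],
    [0,0,0],
    [0,0,0]
  ],
  "turn": [
    [0,0,0],
    [0,0,0],
    [0,0,0]
  ],
  "grip": [0.72,0.72,0.72]
}}

```text
t: 34.32
tcp_pos: [0.6742, 0.212, 0.0893]
eef_rot: [[0.524, 0.852, -0.007], [0.852, -0.524, 0.003], [-0.001, -0.007, -1.0]]
ft_force: [-6.1, 7.6, 3.1]
finger_gap: 0.0263
```

Emit:
{"name": "carry_out", "arguments": {
  "dp": [
    [1,-2,0],
    [0,0,0],
    [0,0,0]
  ],
  "turn": [
    [0,0,0],
    [0,0,0],
    [0,0,0]
  ],
  "grip": [0.72,0.72,0.72]
}}

```text
t: 34.57
tcp_pos: [0.6752, 0.2112, 0.0893]
eef_rot: [[0.524, 0.852, -0.006], [0.852, -0.524, 0.004], [0.0, -0.008, -1.0]]
ft_force: [-6.1, 10.2, 3.5]
finger_gap: 0.0291
```

Run:
```python
from h import *
s=st();print("tcp rack",rackof(s['tcp_pos']),s['eef_rot'][:,2].round(3))
im=capture("wrist");o=np.clip(im*1.6,0,255).astype(np.uint8)
cv2.imwrite("pics/w25.png",o)
```

```text
t 34.57 tcp [0.6752 0.2112 0.0893] phi 1.0198 F [-6.1 10.2  3.5] gap 0.0291
tcp rack [135.5  29.7] [-0.006  0.004 -1.   ]
```

View pics/w25.png

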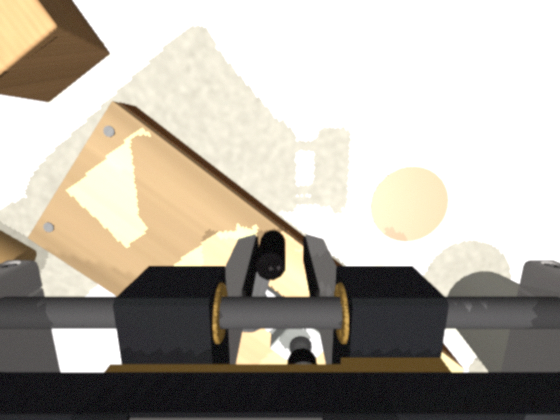

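Emit:
{"name": "carry_out", "arguments": {
  "dp": [
    [-4,4,0],
    [-2,2,0],
    [0,0,10],
    [0,0,35],
    [0,0,40],
    [-20,0,20],
    [-30,-10,10],
    [-35,-10,0],
    [-20,0,0],
    [0,0,0]
  ],
  "turn": [
    [0,0,0],
    [0,0,0],
    [0,0,0],
    [0,0,0],
    [0,0,0],
    [0,0,0],
    [0,0,0],
    [0,0,0],
    [0,0,0],
    [0,0,0]
  ],
  "grip": [0.72,0.6,0.5,0.5,0.5,0.5,0.5,0.5,0.5,0.5]
}}

```text
t: 35.45
tcp_pos: [0.5632, 0.1915, 0.2046]
eef_rot: [[0.525, 0.851, -0.004], [0.851, -0.525, -0.004], [-0.005, -0.002, -1.0]]
ft_force: [0.2, 0.6, 0.6]
finger_gap: 0.0472
```

Run:
```python
from h import *
s=st()
w=camera_info("wrist");im=capture("wrist");o=np.clip(im*1.6,0,255).astype(np.uint8)
d=60*np.array([np.sin(1.2),np.cos(1.2)])/1000
P=RK+R2(RA)@(np.array([.076,.011])+d);u=proj(w,[*P,.107]);cv2.drawMarker(o,tuple(u.astype(int)),(255,0,0),0,10)
P=RK+R2(RA)@[.0755,-.04];u=proj(w,[*P,.107]);cv2.drawMarker(o,tuple(u.astype(int)),(0,255,0),0,10)
cv2.imwrite("pics/w26.png",o)
im=capture("scene");o=np.clip(im*1.5,0,255).astype(np.uint8);cv2.imwrite("pics/s26.png",cv2.resize(o[180:340,180:420],None,fx=3,fy=3,interpolation=cv2.INTER_CUBIC))
```

```text
t 35.45 tcp [0.5632 0.1915 0.2046] phi 1.018 F [0.2 0.6 0.6] gap 0.0472
```

View pics/w26.png

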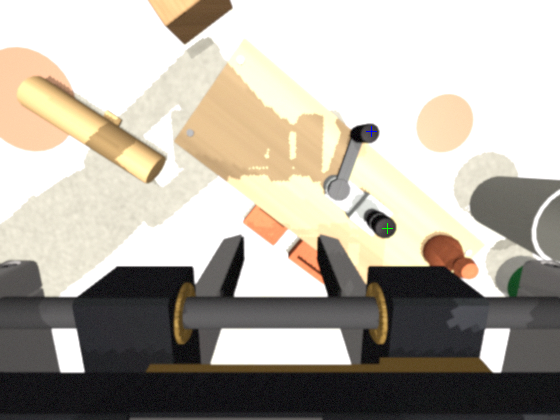

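View pics/s26.png

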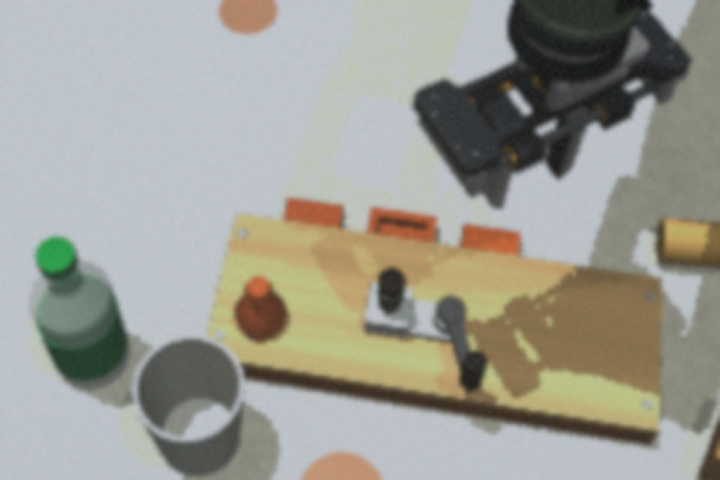

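Emit:
{"name": "carry_out", "arguments": {
  "dp": [
    [-8,-15,10],
    [-16,-35,0],
    [-16,-35,0],
    [-16,-35,0],
    [-16,-35,0],
    [-16,-35,0],
    [-16,-35,0],
    [-16,-35,0],
    [-16,-35,0],
    [0,-25,0]
  ],
  "turn": [
    [0,0,0],
    [0,0,0],
    [0,0,0],
    [0,0,0],
    [0,0,0],
    [0,0,0],
    [0,0,0],
    [0,0,0],
    [0,0,0],
    [0,0,0]
  ],
  "grip": [0.5,0.5,0.5,0.5,0.5,0.5,0.5,0.5,0.5,0.5]
}}

```text
t: 36.38
tcp_pos: [0.4293, -0.1311, 0.214]
eef_rot: [[0.527, 0.85, -0.004], [0.85, -0.527, -0.005], [-0.006, -0.0, -1.0]]
ft_force: [0.5, 0.2, -0.5]
finger_gap: 0.047
```

Emit:
{"name": "carry_out", "arguments": {
  "dp": [
    [0,-30,0],
    [0,-35,0],
    [0,-35,0],
    [0,-35,0],
    [0,-35,0],
    [0,0,0],
    [0,0,0]
  ],
  "turn": [
    [0,0,0],
    [0,0,0],
    [0,0,0],
    [0,0,0],
    [0,0,0],
    [0,0,0],
    [0,0,0]
  ],
  "grip": [0.5,0.5,0.5,0.5,0.5,0.5,0.5]
}}

```text
t: 36.97
tcp_pos: [0.4306, -0.3006, 0.2134]
eef_rot: [[0.528, 0.849, -0.003], [0.849, -0.528, -0.003], [-0.005, -0.001, -1.0]]
ft_force: [1.2, 0.6, -0.2]
finger_gap: 0.0468
```

Run:
```python
from h import *
st()
im=capture("top");cv2.imwrite("pics/top27.png",np.clip(im*1.5,0,255).astype(np.uint8));t=camera_info("top")
rk=np.array([.5548,.1357]);a=.348
o=np.clip(im*1.5,0,255).astype(np.uint8);S=6;x,y,w,h=170,120,140,100
o=cv2.resize(o[y:y+h,x:x+w],None,fx=S,fy=S,interpolation=cv2.INTER_CUBIC)[:600,:800]
for yy,b in((.04,TILE),(-.12,TILE),(-.04,TRAY)):
    P=hull(t,(*(rk+R2(a)@[.04,yy]),a),b)
    cv2.polylines(o,[(((P[:,0,:]-[x,y]+.5)*S)-.5).astype(np.int32)],True,(255,0,0),1)
cv2.imwrite("pics/top27c.png",o)
im=capture("scene");cv2.imwrite("pics/s27.png",np.clip(im*1.5,0,255).astype(np.uint8))
```

```text
t 36.97 tcp [ 0.4306 -0.3006  0.2134] phi 1.0143 F [ 1.2  0.6 -0.2] gap 0.0468
```

View pics/top27.png

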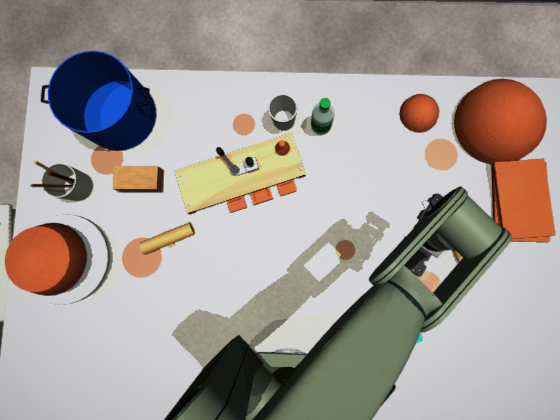

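View pics/top27c.png

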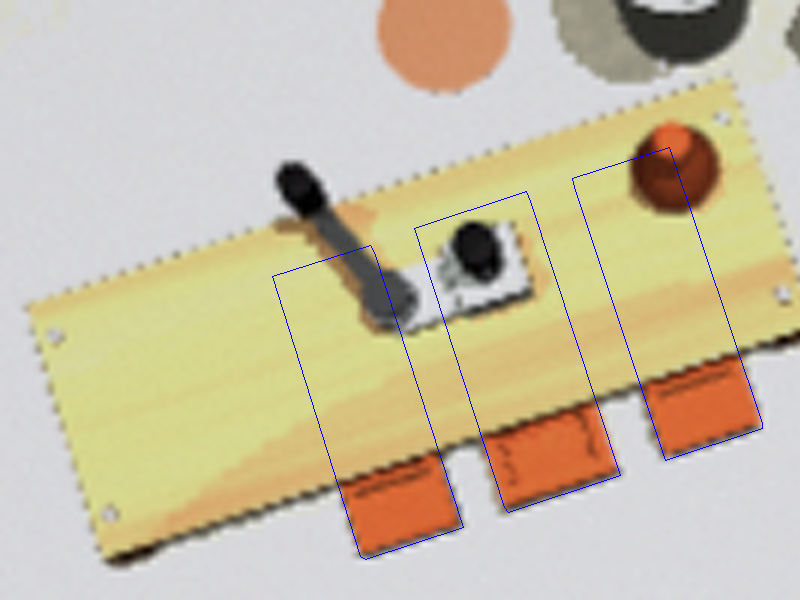

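View pics/s27.png

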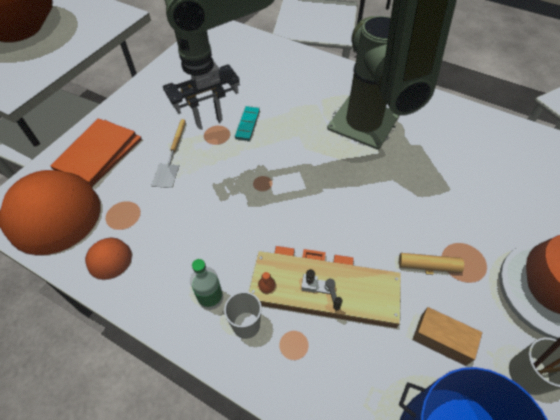

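```bash
python3 -c "
from cell import *
print(sign_off())"
```

```text
the job is handed in; nothing more can be done
None
```

The rack is loaded and the job is handed in at about 37 s of robot time, well within the 208 s limit.

**What I did, in order**
- I swung the clamp lever open until it met its stop (about 11 N), then drew the probe up until it met its stop (24 N).
- I slid the first clay tile in at y = +40, the tray at y = −40 under the probe, and the second tile at y = −120. I pushed each one until the force rose against the back bar.
- I lowered the probe 24.1 mm until it met the tray floor at about 12 N; the expected reading is about 24 mm.
- I let the probe go and swung the clamp lever shut to its stop (about 12 N).

**Last checks**
- **Items:** In the top view, the ends sticking out of the rack match the outlines I predicted for items fully home and square, to about a pixel.
- **Lever and probe:** The lever knob was where it should be at 1.2 rad. The probe knob was at its lowered height.
- **Other things:** Everything else looked undisturbed, including the turquoise look-alike. The gripper was clear of everything.
- **Third tile:** There were only two clay tiles; I saw no third in any view.

**What disagreed**
- **First tile:** The fingertips rubbed on the table as it went in, with up to 12 N of upward force on the tool. I raised the tool 2 mm and carried on. It met the bar about 5 mm further in than the tool position predicted, but the pictures show it home.
- **Rack position:** The top camera put the rack about 3 mm from where the wrist and scene cameras did, so I used the wrist and scene figure.

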